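Clip a scenery tile into the stop-motion jig

ROBOT

A 6-joint arm with a two-finger parallel gripper is mounted at the origin on the work surface. World frame = base frame: x ahead of the robot, y to its left, z up, the work surface at z = 0. Lengths are in m, angles in rad, forces in N, time in s.
With the tool pointing down it reaches from about 0.375 to 0.975 m from the base axis. Payload 3.8 kg.
Tool frame: the origin (TCP) lies at the very end of the fingers, on their centre line; the grasp point (between the pads) lies 19 mm behind it; z points along the fingers, y is the direction in which the jaws open and shut (so a half turn about z gives the same grasp; the last joint's range is limited). The gripper opens to 85 mm and grips with 20 to 120 N. Pads are 22 mm wide; open, the fingers measure 114 mm over their backs; the gripper's body (76 mm by 85 mm) begins 54 mm behind the grasp point. The pads swing forward as they close: fully open they stand 13 mm farther back than shut.
Start: joints at [-1.155, 0.264, 1.604, -0, 1.274, -0.037], TCP at [0.295, -0.607, 0.193] pointing down, gripper open.
Joint ranges: [-2.63, 2.63], [-0.94, 2.18], [0.31, 2.57], [-1.31, 4.45], [0, 2.66], [-2.55, 2.55]. Speed limits (rad/s): [2.57, 2.57, 3.14, 3.14, 3.14, 3.14].

INTERFACE

Orientations are given as a rotation vector (axis times angle).
In Python, from workcell import bot, read_camera, finish_job gives the robot as it stands. The module is installed in compiled form; this text tells all that it offers.
- The arm moves only by the tool servo_tool, never from a script. Its argument "targets" is text: rows parted by semicolons, each of 7 numbers parted by spaces: the turn, a rotation vector about the tool's x, y, z in rad, then the shift along the tool's x, y, z in mm, then the finger opening in mm, from 0 to 85.4. In form: wx wy wz x y z gripper; .... A call has 1 to 8 rows; each row shifts and turns the pose as measured when the row begins, along the tool's axes as they then stand; what a row does not reach is not made up. A row lasts 1/12 s, in which the tool goes at most 41.7 mm and 7.16 degrees, less where a joint would pass 70% of its speed; a pose out of reach is approached as far as the arm can. A call is refused whole if a number of a shift passes 41.7 or a number of a turn 0.125, either way. A call with a gripper value outside its range is refused whole. The fingers move at their own pace and stop on an object; "newtons" is the grip in N (left out, the last holds). Time passes only in rows, so rows that do not move let the fingers close. It gives the time, the measured TCP pose, the force and the opening at its end, in the units of the state.
- bot.read_state(): the state, without advancing time (a new reading comes with each control period).
- read_camera(name): name is "side" or "top"; returns a dict with "image" (420x560x3 uint8, red, green, blue), "mtx" (3x3 intrinsics, pixels), "eye" and "orientation" of the camera in the world. Camera axes: x right, y up, looking along -z (the intrinsics and any distortion apply to the point x, -y, -z); pixel columns grow to the right and rows downward; lengths in m; the calibration is good to about 2 mm. A picture is of the moment at which its call begins. There is no depth.
- finish_job(): hands the job in, once; it reports no verdict.
The state is a dict: "time": time; "q": joint angles; "joint_vel": joint speeds; "joint_torque": joint torques, N m; "tool_pos": TCP position; "tcp_rot": TCP orientation; "wrist_force": force on the tool from outside, world axes, zero at the start; "torque": the same for the moment, N m; "width": opening from 0.0 (shut) to 1.0 (fully open).
Only numpy, scipy, OpenCV 4.12 (cv2) and the standard library are available. Lean on these libraries where they do the work, as an engineer would, in place of code of your own. Each camera call takes 0.05 s, during which the arm holds its last target.

TASK

Load the scenery tile into the animation jig: raise the spring clip until it stays up by itself, then slide the tile along the bed, flat against the side rail, until it comes fully home against the stop bar with the feeler pushed in flush, without ramming the stop or lifting the tile off the bed. Then lower the clip under control onto the tile, without letting it snap down, let go, and leave the other things on the table where they are.

Things in the scene. Friction and masses are not known exactly. Their poses are not given: they have to be found in the camera images.
- jig: Fixed grey laminate bed 300 x 175 x 18 mm on the table. Origin at table height; x along the bed towards the clip, y towards the side rail, z up. Bed top at z = 18 mm, spanning x -150..150, y -107..67. A tile lying against the rail has its centre at y = 0.
- rail (a point): Middle of the inner face of the low aluminium side rail (200 mm long in jig x, 10 mm taller than the bed), at jig x -25, y 50, z 23 mm; axes as the jig. The tile's +y edge is to touch this face.
- hinge (a point): Middle of the clip's hinge axis, which is parallel to the jig's y: at jig x 97, y 0, z 45 mm; axes as the jig. Two lugs beside it at jig x 86..108, |y| 29..39, up to z 56 mm.
- tile_mid (a point): Centre (half-way up) of the loose plywood scenery tile: 90 mm along its x, 100 along its y, 8 thick, about 90 g, thin tree cut-outs on top. It lies flat on the bed in front of the clip, askew and away from the rail; its x axis is to point along the jig's x. Home: its +x edge touches the stop bar beneath the clip, its +y edge the rail.
- clip_grip (a point): Centre of the clip's black roller handle: cylinder 16 mm in diameter, 36 long, parallel to jig y. Clip down: 62 mm from the hinge axis towards jig -x, 34 above it. Its flat ends can be pinched; it turns between the pads as the clip swings. The clip's plate, 50 wide, lies 31 below it (post between, 12 wide in y); the jaw, 60 wide, is 80 from the hinge, same side.
- clip (a joint): Clip angle, rad: 0 with nothing under it (jaw 2 mm above the bed), about 0.08 resting on the tile, 1.65 fully raised. Positive swings the jaw up and over towards jig +x. Over-centre spring: below about 0.85 it pulls the clip shut (4 to 5 N at the jaw), beyond that it pulls it open and the clip stays up.
- stop: Guide slots of the stop bar, fixed in the bed's top: origin at jig x 45, y 0, z 18 mm, axes as the jig. The aluminium stop bar on them (98 mm wide, 13 tall) is locked, but elsewhere each time: its front face stands 0 to 22 mm beyond this origin in +x, to be found by touch or by eye.
- feeler (a joint): Light sprung brass feeler (22 mm wide) in the middle of the stop bar's front face, m: 0 when free (it stands 6 mm proud of the face), 0.006 when the tile has pushed it flush with the face. It resists with under 0.2 N.
- gluestick: Bystander: white glue stick standing upright, 28 mm diameter, 90 mm tall, origin at its foot.
- tape: Bystander: roll of clear tape lying flat, 70 mm diameter, 18 mm tall, origin under its centre.
- scissors: Bystander: scissors with black handles lying flat, about 150 mm long, origin at the pivot.
Things that resemble listed ones, but are neither listed nor needed, are in the scene too. Of the things shaped like the part that bears tile_mid, the wooden one is meant.

How it is judged:
By the outcome, as a careful person would: the job done as asked, in the order asked, and still so for the second after the job is handed in, with the robot touching nothing.
It also fails if it takes over 72 s, if anything falls off the work surface, if the arm or the gripper's body presses on something with over 40 N, if the wrist force passes 120 N, or if a joint passes its speed limit or range.

## Working session

There is one attempt and no reset: what is moved stays moved. The work goes in short steps, Python scripts to look and compute and a tool call to move; the robot and the scene stay as the last step left them, time stands still between calls to the robot, and variables do not carry over. Pictures are saved under pics/ and viewed, and the job is handed in when it is done.

Besides the shell and the picture viewer there is one more tool, called after ">>>" in YAML: its name, and indented under it one key for each argument. servo_tool: Moves the arm, as the interface text tells. Its arguments: {"type":"object","properties":{"targets":{"type":"string"},"newtons":{"type":"number"}},"required":["targets"]}

```bash
mkdir -p pics; python3 - <<'E'
from workcell import bot, read_camera
import cv2,pickle
print(bot.read_state())
for n in("side","top"):
    c=read_camera(n); pickle.dump(c,open(f"{n}0.pkl","wb"))
    cv2.imwrite(f"pics/{n}0.png",cv2.cvtColor(c["image"],cv2.COLOR_RGB2BGR)); print(n,c["mtx"],c["eye"],c["orientation"],[k for k in c])
E
```

```text
{'time': 0.0, 'q': array([-1.15492455e+00,  2.64747966e-01,  1.60538203e+00, -8.07533675e-06,
        1.27371202e+00, -3.69181411e-02]), 'joint_vel': array([-7.42297815e-04,  1.36582640e-03,  3.11302043e-04, -1.73538829e-03,
        1.83935839e-03, -4.25469175e-05]), 'joint_torque': array([ 1.92803786e-04, -5.15108728e+01, -3.67313433e+01, -3.89698116e-04,
        1.28057058e-02, -1.16713713e-05]), 'tool_pos': array([ 0.29494694, -0.60623147,  0.1912613 ]), 'tcp_rot': array([-3.05927307e+00, -7.04688627e-01,  6.76908758e-04]), 'wrist_force': array([ 0.46536692, -0.01036847, -0.50985027]), 'torque': array([0.01268412, 0.02801185, 0.00313667]), 'width': 0.9981890953236628}
side [[482.81543366   0.         279.96547879]
 [  0.         482.81543366 210.05740664]
 [  0.           0.           1.        ]] [0.20385595 0.82793039 0.88981705] [ 0.21909288 -1.08650346 -2.49777569] ['image', 'mtx', 'eye', 'orientation']
top [[523.41873697   0.         285.33329959]
 [  0.         523.41873697 198.40981365]
 [  0.           0.           1.        ]] [0.39959964 0.03333975 1.21343879] [ 0.08440948 -0.10517456 -1.53905757] ['image', 'mtx', 'eye', 'orientation']
```

View pics/side0.png

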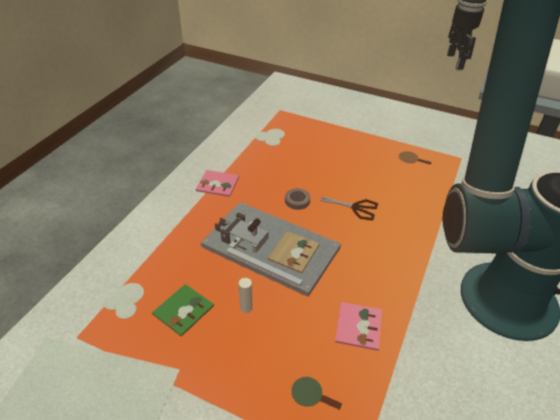

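View pics/top0.png

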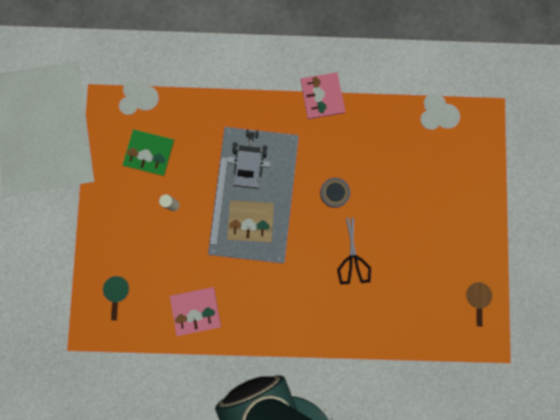

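The wooden tile is on the grey bed, at about (250,221) in the top view and (295,250) in the side view. Lookalikes in the top view are a green tile (148,153) and pink tiles (322,95) and (195,311). None of those is wooden or on the bed. I'll check with close crops.

```bash
python3 - <<'E'
import cv2
a=cv2.imread("pics/top0.png")[115:275,195:315]; cv2.imwrite("pics/topc.png",cv2.resize(a,None,fx=3.7,fy=3.7,interpolation=cv2.INTER_CUBIC))
a=cv2.imread("pics/side0.png")[195:300,190:350]; cv2.imwrite("pics/sidec.png",cv2.resize(a,None,fx=5,fy=5,interpolation=cv2.INTER_CUBIC))
E
```

```text
(no output)
```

View pics/topc.png

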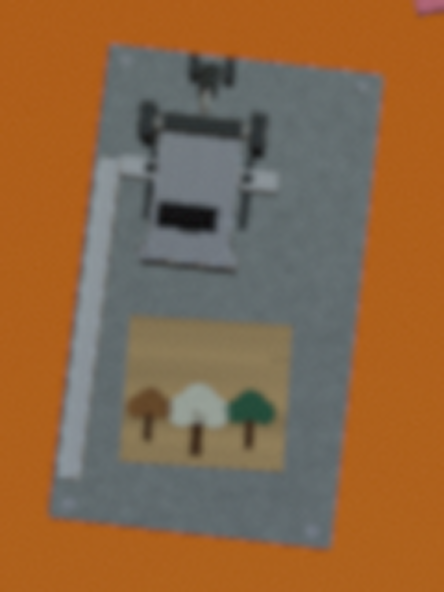

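View pics/sidec.png

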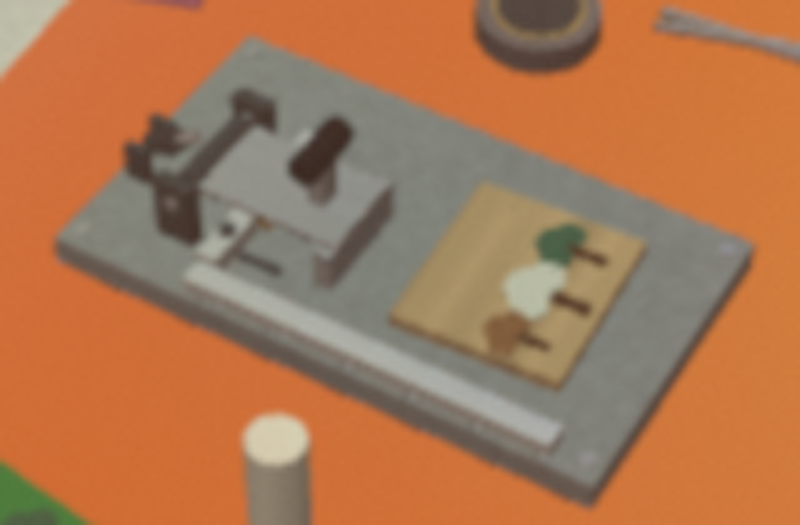

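```bash
cat > h.py <<'E'
import numpy as np, cv2, pickle
from scipy.spatial.transform import Rotation as R
def ray(c,uv):
    uv=np.atleast_2d(np.array(uv,float)); M=c["mtx"]
    d=np.c_[(uv[:,0]-M[0,2])/M[0,0],-(uv[:,1]-M[1,2])/M[1,1],-np.ones(len(uv))]
    return np.array(c["eye"]),R.from_rotvec(c["orientation"]).apply(d)
def plane(c,uv,z):
    e,d=ray(c,uv); return e+d*((z-e[2])/d[:,2])[:,None]
def proj(c,P):
    p=R.from_rotvec(c["orientation"]).inv().apply(np.atleast_2d(P)-c["eye"]); M=c["mtx"]
    return np.c_[M[0,2]+M[0,0]*p[:,0]/-p[:,2],M[1,2]+M[1,1]*p[:,1]/p[:,2]]
def tri(c1,p1,c2,p2):
    e1,d1=ray(c1,p1);e2,d2=ray(c2,p2);d1=d1[0];d2=d2[0]
    s=np.linalg.lstsq(np.c_[d1,-d2],e2-e1,rcond=None)[0]
    a=e1+s[0]*d1;b=e2+s[1]*d2;return (a+b)/2,np.linalg.norm(a-b)
def fit2(model,meas):
    m0=model.mean(0);k0=meas.mean(0);A=model-m0;B=meas-k0
    yaw=np.arctan2((A[:,0]*B[:,1]-A[:,1]*B[:,0]).sum(),(A*B).sum())
    c,s=np.cos(yaw),np.sin(yaw);Rm=np.array([[c,-s],[s,c]]);t=k0-Rm@m0
    return t,yaw,(model@Rm.T+t-meas)
E
python3 - <<'E'
from h import *
T=pickle.load(open("top0.pkl","rb"));S=pickle.load(open("side0.pkl","rb"))
def quad(mask):
    cs=cv2.findContours(mask,0,1)[0]; c=max(cs,key=cv2.contourArea); h=cv2.convexHull(c)
    return cv2.approxPolyDP(h,6,True)[:,0],cv2.contourArea(c),cv2.minAreaRect(c)
hsv=cv2.cvtColor(T["image"],cv2.COLOR_RGB2HSV)
print(hsv[190,280],hsv[215,250],hsv[200,205])
roi=np.zeros(hsv.shape[:2],np.uint8);roi[118,:]=0;roi[118:275,196:310]=255
m=((hsv[...,1]<120).astype(np.uint8)*255)&roi
m2=m.copy()
print("bed",quad(m))
tm=((hsv[...,1]>60)&(hsv[...,1]<190)&(hsv[...,0]>10)&(hsv[...,0]<25)).astype(np.uint8)*255
r2=np.zeros_like(roi);r2[195:248,222:280]=255
tq=quad(tm&r2);print("tile",tq)
model=np.array([[150,67],[150,-107],[-150,-107],[-150,67]])/1e3
tc=np.array([[108,44],[383,75],[330,548],[50,517]])/3.7+[195,115]
sc=np.array([[60,240],[250,38],[752,245],[590,490]])/5+[190,195]
for c,p in((T,tc),(S,sc)):
    w=plane(c,p,.018)[:,:2]; t,y,r=fit2(model,w); print(t,y,np.round(r*1e3,1).tolist())
w=np.vstack([plane(T,tc,.018)[:,:2],plane(S,sc,.018)[:,:2]])
t,y,r=fit2(np.vstack([model]*2),w);print("jig",t,y)
ttc=np.array([[130,317],[293,325],[284,470],[120,460]])/3.7+[195,115]
tsc=np.array([[388,321],[484,181],[646,243],[558,385]])/5+[190,195]
tm_=np.array([[45,50],[45,-50],[-45,-50],[-45,50]])/1e3
for c,p in((T,ttc),(S,tsc)):
    w=plane(c,p,.026)[:,:2]; print("tile",*fit2(tm_,w))
print("grip",tri(T,np.array([187,216])/3.7+[195,115],S,np.array([322,150])/5+[190,195]))
c,s=np.cos(y),np.sin(y)
g=np.array([c*35+t[0]*1e3,s*35+t[1]*1e3]);print("grip pred",g,79)
E
```

```text
[ 98  27 113] [ 20  96 133] [ 14 213 175]
bed (array([[225, 127],
       [298, 136],
       [283, 262],
       [208, 253]], dtype=int32), 9609.0, ((252.96990966796875, 194.56475830078125), (77.0721435546875, 129.12350463867188), 6.483074188232422))
tile (array([[230, 202],
       [272, 203],
       [270, 241],
       [229, 239]], dtype=int32), 1608.0, ((250.26426696777344, 220.90415954589844), (43.52241516113281, 38.854705810546875), 3.6913864612579346))
[0.55494608 0.11193284] -0.0802555681895193 [[0.6, -0.5], [1.0, 0.2], [-0.8, -0.6], [-0.8, 0.9]]
[0.55419779 0.11940727] -0.08381701778803403 [[3.7, 1.6], [2.2, -1.6], [-3.1, -0.4], [-2.8, 0.5]]
jig [0.5545717  0.11567011] -0.08202444560883802
tile [0.4900903  0.09635148] -0.02688172084228617 [[ 1.02871870e-03 -2.20701503e-04]
 [ 2.42316853e-04  3.79375881e-04]
 [-4.03153507e-04  9.40123349e-05]
 [-8.67882047e-04 -2.52686713e-04]]
tile [0.48982108 0.10395656] -0.026421319087156236 [[ 0.00110988 -0.00203236]
 [ 0.00087267  0.00172221]
 [-0.000582    0.00049864]
 [-0.00140055 -0.00018849]]
grip (array([0.59185423, 0.10957971, 0.07417147]), np.float64(0.0009057161697824892))
grip pred [589.45402468 112.80246897] 79
```

>>> servo_tool:
  targets: "0 0 0.107 0 0 0 85;0 0 0.107 0 0 0 85;0 0 0.107 0 0 0 85;0 0 0.107 0 0 0 85;0 0 0.107 0 0 0 85"
  newtons: 40

```text
time: 0.52
tool_pos: [0.294, -0.604, 0.1873]
tcp_rot: [-3.129, 0.163, 0.006]
wrist_force: [-0.1, 0.3, -0.3]
width: 0.998
```

```bash
cat >> h.py <<'E'
JT=np.array([.5549,.1140]);JY=-.0803
def j2w(p):
    p=np.array(p,float)/1e3;c,s=np.cos(JY),np.sin(JY)
    return np.array([JT[0]+c*p[0]-s*p[1],JT[1]+s*p[0]+c*p[1],p[2]])
def w2j(w):
    c,s=np.cos(JY),np.sin(JY);d=np.array(w[:2])-JT
    return np.array([c*d[0]+s*d[1],-s*d[0]+c*d[1],w[2]])*1e3
def st():
    from workcell import bot
    s=bot.read_state();r=R.from_rotvec(s["tcp_rot"])
    x=r.apply([1,0,0]);z=r.apply([0,0,1])
    print("t %.2f jig"%s["time"],np.round(w2j(s["tool_pos"]),1),"yawerr %.4f"%(np.arctan2(x[1],x[0])-JY),"z",np.round(z,3),"F",np.round(s["wrist_force"],2),"w %.3f"%s["width"],"q6 %.2f"%s["q"][5])
    return s
def go(p):
    s=st();r=R.from_rotvec(s["tcp_rot"]);print("tool shift mm",np.round(r.inv().apply(j2w(p)-s["tool_pos"])*1e3,1))
def pic(n,name,box=None,k=1):
    from workcell import read_camera
    c=read_camera(n);a=cv2.cvtColor(c["image"],cv2.COLOR_RGB2BGR)
    pickle.dump(c,open(f"{name}.pkl","wb"))
    if box: a=a[box[1]:box[3],box[0]:box[2]]
    cv2.imwrite(f"pics/{name}.png",cv2.resize(a,None,fx=k,fy=k,interpolation=cv2.INTER_CUBIC));return c
E
python3 -c "
from h import *
go([35,0,200])"
```

```text
t 0.52 jig [-202.5 -736.7  187.3] yawerr -0.0240 z [-0.004  0.008 -1.   ] F [-0.13  0.26 -0.35] w 0.998 q6 0.52
tool shift mm [ 219.6 -742.2   -8. ]
```

>>> servo_tool:
  targets: "0 0 0 11 -37 -1 85;0 0 0 11 -37 -1 85;0 0 0 11 -37 -1 85;0 0 0 11 -37 -1 85;0 0 0 11 -37 -1 85;0 0 0 11 -37 -1 85;0 0 0 11 -37 -1 85;0 0 0 11 -37 -1 85"

```text
time: 1.18
tool_pos: [0.4123, -0.3137, 0.19]
tcp_rot: [-3.123, 0.193, 0.017]
wrist_force: [0.6, -0.6, 0.2]
width: 0.992
```

>>> servo_tool:
  targets: "0 0 0 11 -37 -1 85;0 0 0 11 -37 -1 85;0 0 0 11 -37 -1 85;0 0 0 11 -37 -1 85;0 0 0 11 -37 -1 85;0 0 0 11 -37 -1 85;0 0 0 11 -37 -1 85;0 0 0 11 -37 -1 85"

```text
time: 1.85
tool_pos: [0.5363, -0.0147, 0.1983]
tcp_rot: [-3.122, 0.195, 0.022]
wrist_force: [0.1, -0.4, 0.5]
width: 0.995
```

```bash
python3 -c "
from h import *
go([35,-90,130])"
```

```text
t 1.85 jig [  -8.3 -129.7  198.3] yawerr -0.0443 z [-0.013  0.014 -1.   ] F [ 0.13 -0.41  0.52] w 0.995 q6 1.61
tool shift mm [ 42.5 -40.8  68.2]
```

```bash
cat >> h.py <<'E'
def go(p,n=1):
    s=st();r=R.from_rotvec(s["tcp_rot"])
    D=R.from_euler('z',JY)*R.from_rotvec([np.pi,0,0])
    print("turn",np.round((r.inv()*D).as_rotvec(),3),"shift mm",np.round(r.inv().apply(j2w(p)-s["tool_pos"])*1e3,1))
E
python3 -c "
from h import *
go([35,-90,130])"
```

```text
t 1.85 jig [  -8.3 -129.7  198.3] yawerr -0.0443 z [-0.013  0.014 -1.   ] F [ 0.13 -0.41  0.52] w 0.995 q6 1.61
turn [-0.013  0.015 -0.044] shift mm [ 42.5 -40.8  68.2]
```

>>> servo_tool:
  targets: "-0.013 0.015 -0.044 14 -14 22 50;0 0 0 14 -14 22 50;0 0 0 14 -14 22 50;0 0 0 0 0 0 50"

```text
time: 2.18
tool_pos: [0.5868, 0.0347, 0.132]
tcp_rot: [-3.137, 0.108, -0.011]
wrist_force: [-0.6, -0.5, -0.4]
width: 0.586
```

```bash
python3 -c "
from h import *
go([35,-90,130])
pic('top','t1',(195,115,315,275),3.7);pic('side','s1',(190,150,350,300),4)
for n in 't1','s1':
    c=pickle.load(open(n+'.pkl','rb'))
    from workcell import bot
    print(n,proj(c,bot.read_state()['tool_pos']))
"
```

```text
t 2.18 jig [ 38.2 -76.5 132. ] yawerr 0.0112 z [ 0.007  0.002 -1.   ] F [-0.56 -0.46 -0.43] w 0.586 q6 1.65
turn [-0.003 -0.007  0.011] shift mm [-3.3 13.5  1.9]
t1 [[280.49492243 171.64151264]]
s1 [[270.61876195 187.26055989]]
```

View pics/t1.png

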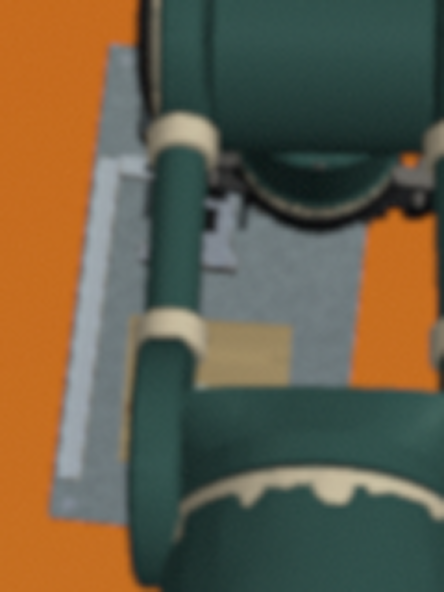

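View pics/s1.png

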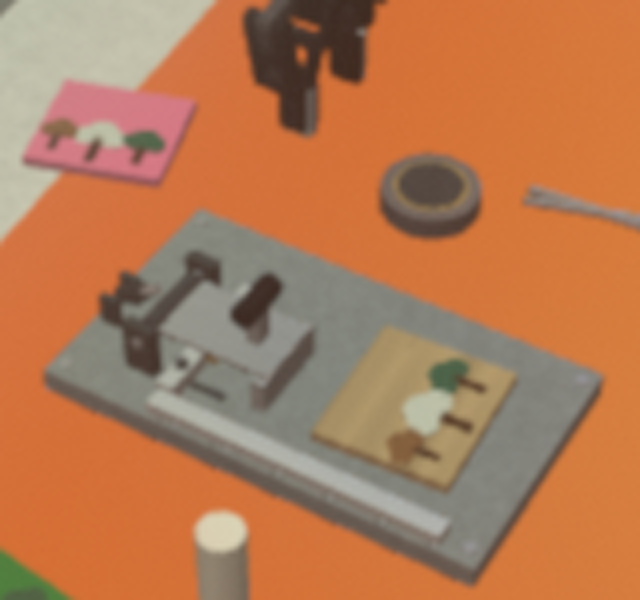

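```bash
python3 -c "
from h import *
S=pickle.load(open('side0.pkl','rb'))
print(proj(S,[[.295,-.606,.1913],[.295,-.606,.204]]))
s=[.5868,.0347,.132]
print(proj(S,[s,[s[0],s[1],.142],[s[0],s[1]+.01,s[2]],[s[0]+.01,s[1],s[2]]]))
a=S['image'][0:90,420:500];cv2.imwrite('pics/f0.png',cv2.cvtColor(cv2.resize(a,None,fx=6,fy=6,interpolation=2),4))
"
```

```text
[[450.08208537  77.8448684 ]
 [451.17616529  73.97105034]]
[[270.32745184 188.89552138]
 [270.34381544 185.72030818]
 [268.49543747 191.34422436]
 [266.59615246 187.69534652]]
```

View pics/f0.png

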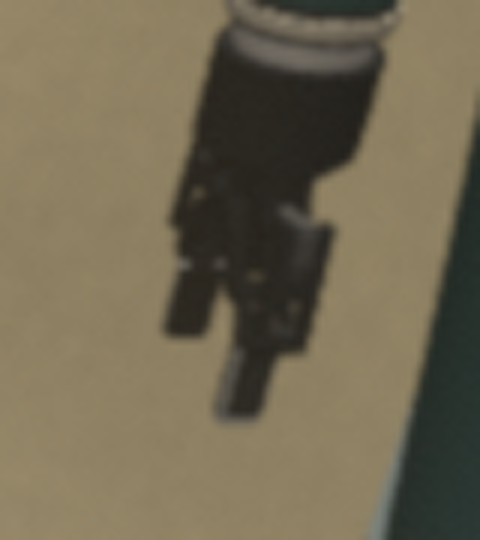

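```bash
python3 -c "
from h import *
S=pickle.load(open('side0.pkl','rb'));T=pickle.load(open('top0.pkl','rb'))
t=[(505,98),(510,362),(88,85),(148,153),(335,192),(322,95),(195,311)]
s=[(280,111),(461,158),(81,337),(183,309),(297,199),(217,183),(359,326)]
W=plane(T,t,0.0);print(np.round(W,3));print(np.round(plane(S,s,0.0),3));print(np.round(proj(S,W)-s,1))
# glue stick foot & top
print(plane(T,[(176,207)],0),plane(S,[(246,312)],0),tri(T,[166,201],S,[246,283]))
print(S['eye'],R.from_rotvec(S['orientation']).as_matrix()[:,2],R.from_rotvec(T['orientation']).as_matrix()[:,2])
"
```

```text
[[ 0.807 -0.502  0.   ]
 [ 0.19  -0.5    0.   ]
 [ 0.806  0.498  0.   ]
 [ 0.645  0.345  0.   ]
 [ 0.566 -0.097  0.   ]
 [ 0.8   -0.061  0.   ]
 [ 0.284  0.217  0.   ]]
[[ 0.804 -0.488  0.   ]
 [ 0.192 -0.494  0.   ]
 [ 0.8    0.497 -0.   ]
 [ 0.649  0.346 -0.   ]
 [ 0.569 -0.098  0.   ]
 [ 0.801 -0.059  0.   ]
 [ 0.285  0.218  0.   ]]
[[ 0.8 -2.2]
 [ 0.8 -0.9]
 [-2.2 -0.7]
 [ 1.4  0.4]
 [ 0.6  0.5]
 [ 0.8 -0.3]
 [ 0.5 -0.3]]
[[0.51974611 0.27272986 0.        ]] [[ 5.20164128e-01  2.92322651e-01 -1.11022302e-16]] (array([0.52418575, 0.27861034, 0.08375608]), np.float64(0.0007089348225867701))
[0.20385595 0.82793039 0.88981705] [-0.29862838  0.66500432  0.68453659] [-0.12107412  0.01144668  0.99257747]
```

>>> servo_tool:
  targets: "-0.003 -0.007 0.011 -3 4 20 0;0 0 0 0 0 20 0;0 0 0 0 0 20 0;0 0 0 0 0 15 0;0 0 0 0 0 8 0;0 0 0 0 0 8 0;0 0 0 0 0 0 0"

```text
time: 2.87
tool_pos: [0.5881, 0.0223, 0.0515]
tcp_rot: [3.135, -0.136, 0.025]
wrist_force: [-0.9, 0.8, -0.4]
width: -0.004
```

```bash
python3 -c "
from h import *
go([35,-80,30])
c=pic('side','s2',(190,150,350,300),4)
from workcell import bot
print((proj(c,bot.read_state()['tool_pos'])-[190,150])*4)
"
```

```text
t 2.87 jig [ 40.4 -88.7  51.5] yawerr -0.0066 z [ 0.016 -0.004 -1.   ] F [-0.94  0.85 -0.39] w -0.004 q6 1.66
turn [ 0.003 -0.016 -0.007] shift mm [-5.8 -8.7 21.4]
[[326.36761573 238.22901601]]
```

View pics/s2.png

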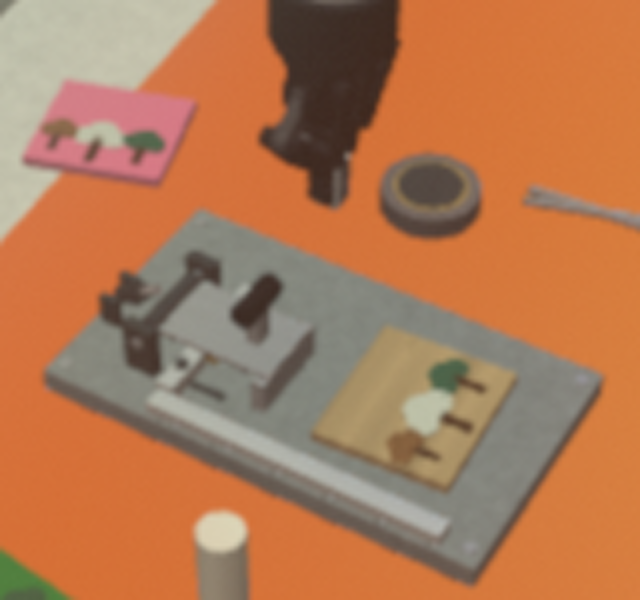

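>>> servo_tool:
  targets: "0.003 -0.016 -0.007 -5 -9 5 0;0 0 0 0 0 5 0;0 0 0 0 0 5 0;0 0 0 0 0 2 0;0 0 0 0 0 0 0"

```text
time: 3.33
tool_pos: [0.588, 0.0326, 0.0387]
tcp_rot: [-3.138, 0.125, -0.012]
wrist_force: [-1.0, 0.4, 0.2]
width: 0.002
```

```bash
python3 -c "
from h import *
go([35,-80,18])
c=pic('side','s3',(190,150,350,300),4)
c=pic('top','t3',(195,115,315,275),3.7)
from workcell import bot
print((proj(c,bot.read_state()['tool_pos'])-[195,115])*3.7)
"
```

```text
t 3.33 jig [ 39.6 -78.5  38.7] yawerr 0.0008 z [ 0.008  0.001 -1.   ] F [-0.97  0.43  0.16] w 0.002 q6 1.66
turn [-0.001 -0.008  0.001] shift mm [-4.7  1.5 20.6]
[[315.65506811 234.8439548 ]]
```

View pics/s3.png

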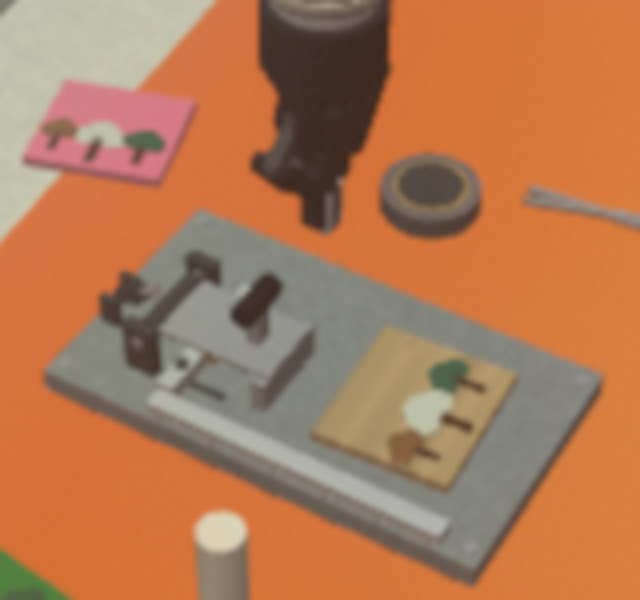

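>>> servo_tool:
  targets: "0 -0.008 0 0 0 6 0;0 0 0 0 0 6 0;0 0 0 0 0 4 0;0 0 0 0 0 2 0;0 0 0 0 0 0 0"

```text
time: 3.85
tool_pos: [0.5886, 0.0325, 0.0194]
tcp_rot: [-3.138, 0.125, 0.0]
wrist_force: [-0.4, 0.4, 0.7]
width: -0.001
```

```bash
python3 -c "
from h import *
go([35,-80,18])
c=pic('side','s4',(190,150,350,300),4)
"
```

```text
t 3.85 jig [ 40.1 -78.5  19.4] yawerr 0.0007 z [-0.     0.001 -1.   ] F [-0.4   0.43  0.67] w -0.001 q6 1.66
turn [-0.001  0.     0.001] shift mm [-5.1  1.5  1.4]
```

View pics/s4.png

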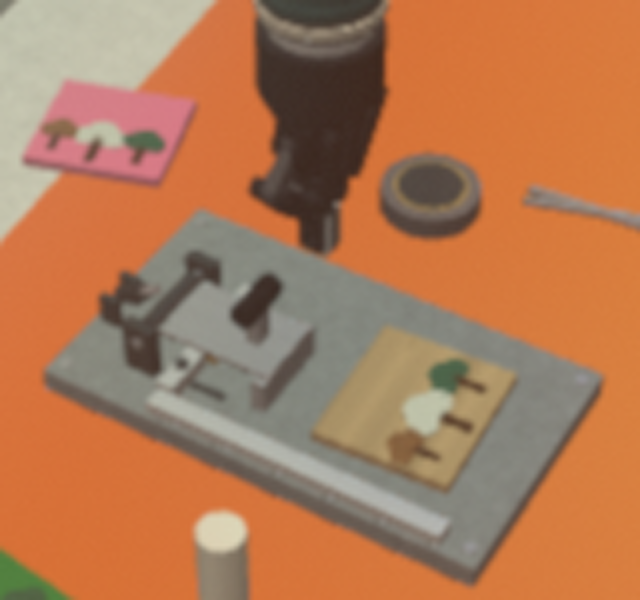

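>>> servo_tool:
  targets: "0 0 0 0 0 4 0;0 0 0 0 0 2 0;0 0 0 0 0 0 0"

```text
time: 4.15
tool_pos: [0.5888, 0.0324, 0.0131]
tcp_rot: [-3.138, 0.125, -0.0]
wrist_force: [-0.6, -0.3, 0.2]
width: 0.006
```

```bash
python3 -c "
from h import *
go([35,-80,18])
"
```

```text
t 4.15 jig [ 40.3 -78.6  13.1] yawerr 0.0006 z [ 0.     0.001 -1.   ] F [-0.56 -0.35  0.22] w 0.006 q6 1.66
turn [-0.001 -0.     0.001] shift mm [-5.3  1.4 -4.9]
```

>>> servo_tool:
  targets: "0 0 0 0 0 4 0;0 0 0 0 0 4 0;0 0 0 0 0 0 0"

```text
time: 4.4
tool_pos: [0.589, 0.0324, 0.0046]
tcp_rot: [-3.138, 0.125, -0.001]
wrist_force: [-0.3, -0.8, -0.9]
width: 0.001
```

```bash
python3 -c "
from h import *
go([35,-80,18])
c=pic('side','s5',(190,150,350,300),4)
"
```

```text
t 4.40 jig [ 40.5 -78.6   4.6] yawerr 0.0006 z [ 0.001  0.001 -1.   ] F [-0.28 -0.82 -0.89] w 0.001 q6 1.66
turn [-0.001 -0.001  0.001] shift mm [ -5.5   1.4 -13.4]
```

View pics/s5.png

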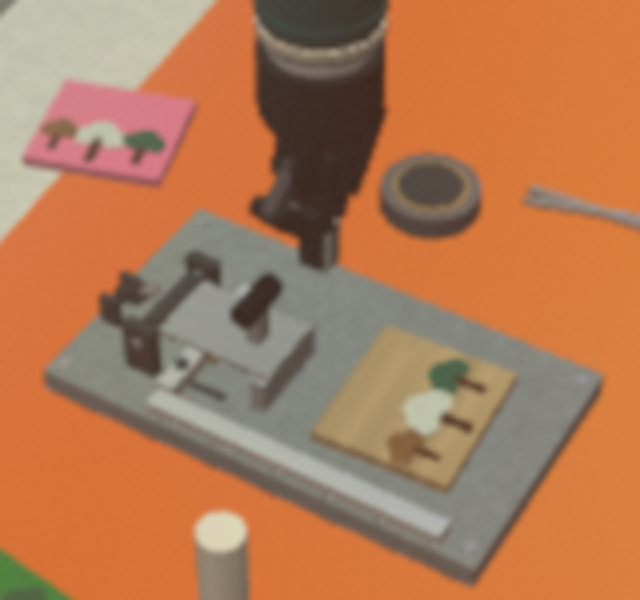

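>>> servo_tool:
  targets: "0 0 0 0 0 5 0;0 0 0 0 0 5 0;0 0 0 0 0 0 0"

```text
time: 4.7
tool_pos: [0.5896, 0.0325, -0.0056]
tcp_rot: [-3.138, 0.125, -0.003]
wrist_force: [-0.3, -1.1, -1.2]
width: 0.003
```

>>> servo_tool:
  targets: "0 0 0 0 0 3 0;0 0 0 0 0 0 0"

```text
time: 4.87
tool_pos: [0.5892, 0.0325, -0.0094]
tcp_rot: [-3.138, 0.125, -0.002]
wrist_force: [0.7, -0.7, -0.6]
width: 0.002
```

>>> servo_tool:
  targets: "0 0 0 0 0 3 0;0 0 0 0 0 0 0"

```text
time: 5.03
tool_pos: [0.5892, 0.0325, -0.0128]
tcp_rot: [-3.138, 0.125, -0.002]
wrist_force: [0.5, -0.4, 0.4]
width: 0.0
```

```bash
python3 -c "
from h import *
go([35,-80,18])
c=pic('side','s6',(190,150,350,300),4)
"
```

```text
t 5.03 jig [ 40.7 -78.5 -12.8] yawerr 0.0007 z [ 0.001  0.001 -1.   ] F [ 0.49 -0.44  0.41] w 0.000 q6 1.66
turn [-0.001 -0.001  0.001] shift mm [ -5.7   1.4 -30.8]
```

View pics/s6.png

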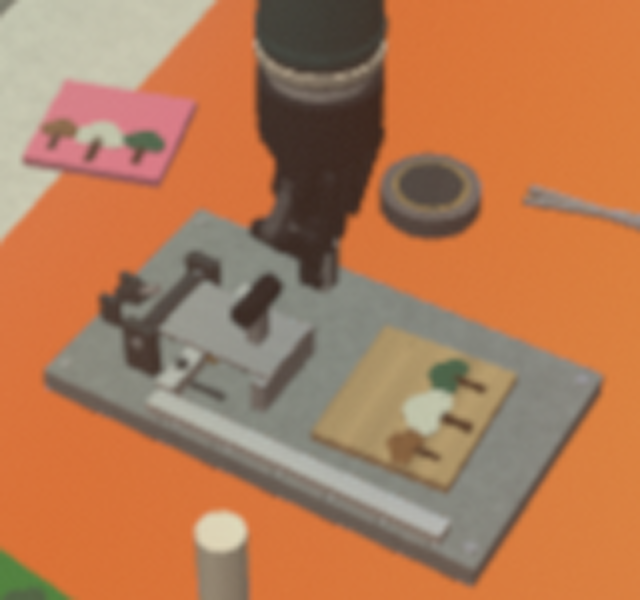

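>>> servo_tool:
  targets: "0 0 0 0 0 3 0;0 0 0 0 0 0 0"

```text
time: 5.25
tool_pos: [0.5899, 0.0325, -0.0154]
tcp_rot: [-3.138, 0.125, -0.004]
wrist_force: [-0.9, -1.2, -0.6]
width: 0.001
```

>>> servo_tool:
  targets: "0 0 0 0 0 2 0;0 0 0 0 0 0 0"

```text
time: 5.42
tool_pos: [0.5901, 0.0325, -0.0175]
tcp_rot: [-3.138, 0.125, -0.004]
wrist_force: [-0.5, 1.1, -0.2]
width: -0.0
```

>>> servo_tool:
  targets: "0 0 0 0 0 2 0;0 0 0 0 0 0 0"

```text
time: 5.58
tool_pos: [0.5902, 0.0325, -0.0196]
tcp_rot: [-3.138, 0.125, -0.004]
wrist_force: [-0.5, -0.5, -0.2]
width: -0.001
```

>>> servo_tool:
  targets: "0 0 0 0 0 2 0;0 0 0 0 0 0 0"

```text
time: 5.75
tool_pos: [0.5912, 0.0325, -0.0202]
tcp_rot: [-3.137, 0.125, -0.007]
wrist_force: [-0.2, 0.3, 0.2]
width: -0.002
```

>>> servo_tool:
  targets: "0 0 0 0 0 2 0;0 0 0 0 0 0 0"

```text
time: 5.92
tool_pos: [0.5922, 0.0325, -0.0201]
tcp_rot: [-3.137, 0.125, -0.009]
wrist_force: [-0.2, 0.3, 0.3]
width: 0.003
```

```bash
python3 -c "
from h import *
go([35,-80,18])
c=pic('side','s7',(230,180,310,240),8)
"
```

```text
t 5.92 jig [ 43.7 -78.2 -20.1] yawerr 0.0007 z [ 0.006  0.001 -1.   ] F [-0.15  0.27  0.32] w 0.003 q6 1.66
turn [-0.002 -0.005  0.001] shift mm [ -8.5   1.7 -38.1]
```

View pics/s7.png

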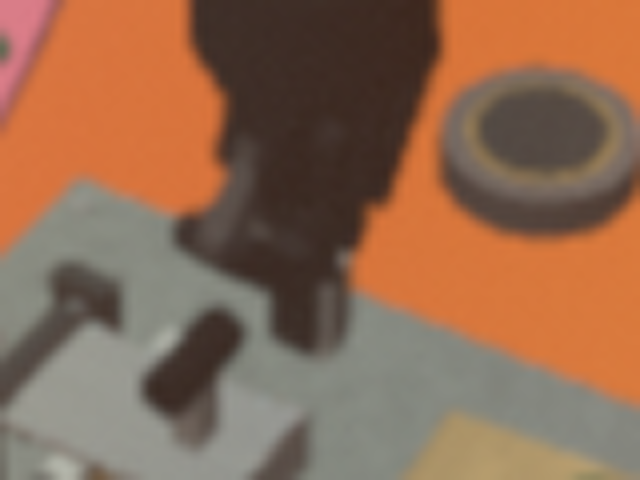

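```bash
python3 -c "
from workcell import bot
s=bot.read_state();print(s)"
```

```text
{'time': 5.9667, 'q': array([1.20026943e-02, 3.23311875e-01, 1.95950116e+00, 1.82532828e-03,
       8.52634826e-01, 1.66122433e+00]), 'joint_vel': array([-0.0018144 ,  0.00780295,  0.00560482,  0.00127806, -0.01456858,
       -0.00021302]), 'joint_torque': array([ 1.03384891e-02, -4.65132630e+01, -2.84933782e+01,  4.45535828e-03,
        1.11622936e-01,  3.16782052e-05]), 'tool_pos': array([ 0.59241812,  0.03254389, -0.02011321]), 'tcp_rot': array([-3.13739935,  0.12496928, -0.00952359]), 'wrist_force': array([-0.75729795, -0.16919234, -1.30971212]), 'torque': array([-0.01560382, -0.02374129,  0.04432008]), 'width': -0.003506471012672832}
```

>>> servo_tool:
  targets: "0 -0.005 0 -4 0 -10 0;0 0 0 -4 20 -6 0;0 0 0 0 20 0 0;0 0 0 0 16 0 0;0 0 0 0 0 8 0;0 0 0 0 0 6 0;0 0 0 0 0 0 0"

```text
time: 6.55
tool_pos: [0.5787, -0.0232, -0.0167]
tcp_rot: [-3.137, 0.123, -0.001]
wrist_force: [-0.2, -0.2, 0.2]
width: 0.001
```

>>> servo_tool:
  targets: "0 0 0 0 0 3 0;0 0 0 0 0 3 0;0 0 0 0 0 3 0;0 0 0 0 0 0 0"

```text
time: 6.88
tool_pos: [0.5775, -0.0207, -0.028]
tcp_rot: [-3.136, 0.12, 0.003]
wrist_force: [-0.4, -0.3, -0.0]
width: 0.001
```

```bash
python3 -c "
from h import *
go([35,-135,0])
c=pic('side','s8',(230,180,310,240),8)
"
```

```text
t 6.88 jig [  33.4 -132.4  -28. ] yawerr 0.0040 z [-0.002  0.003 -1.   ] F [-0.43 -0.27 -0.01] w 0.001 q6 1.56
turn [-0.003  0.002  0.004] shift mm [  1.6   2.5 -28. ]
```

View pics/s8.png

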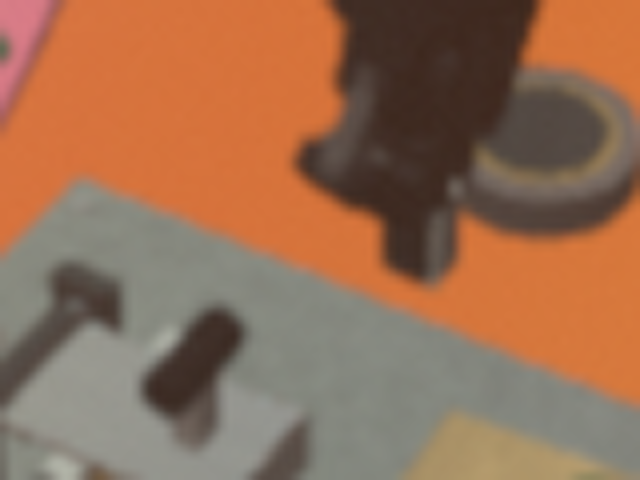

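```bash
python3 -c "
from h import *
S=pickle.load(open('side0.pkl','rb'))
print(plane(S,[(281.9,215),(281.9,213)],.010))
print(plane(S,[(268.8,224),(268.8,222)],.018), 'vs .592 .0325')
"
```

```text
[[ 0.57502862 -0.01181933  0.01      ]
 [ 0.57825455 -0.01874953  0.01      ]]
[[0.58769834 0.04075924 0.018     ]
 [0.5908999  0.03422242 0.018     ]] vs .592 .0325
```

>>> servo_tool:
  targets: "0 0 0 0 0 -32 60;0 0 0 0 0 -34 60;0 0 0 0 0 -34 60;0 0 0 0 -33 0 60;0 0 0 0 -33 0 60;0 0 0 0 -33 0 60;0 0 0 0 -33 0 60;0 0 0 0 0 0 60"

```text
time: 7.6
tool_pos: [0.5894, 0.116, 0.0785]
tcp_rot: [-3.133, 0.126, 0.001]
wrist_force: [-0.1, -0.9, -0.2]
width: 0.705
```

```bash
sed -i 's/^JT=.*/JT=np.array([.5549,.1122]);JY=-.0803;ZO=.038/' h.py
sed -i 's/"z",np.round(z,3)/"tilt",np.round(z,3)/; s/,p\[2\]\])/,p[2]-ZO])/; s/,w\[2\]\])\*1e3/,w[2]+ZO])*1e3/' h.py
python3 -c "
from h import *
go([36,0,62])
c=pic('side','s9',(190,150,350,300),4)
"
```

```text
t 7.60 jig [ 34.1   6.6 116.5] yawerr -0.0003 tilt [-0.     0.006 -1.   ] F [-0.08 -0.92 -0.19] w 0.705 q6 1.80
turn [-0.006  0.001 -0.   ] shift mm [ 2.   6.9 54.4]
```

View pics/s9.png

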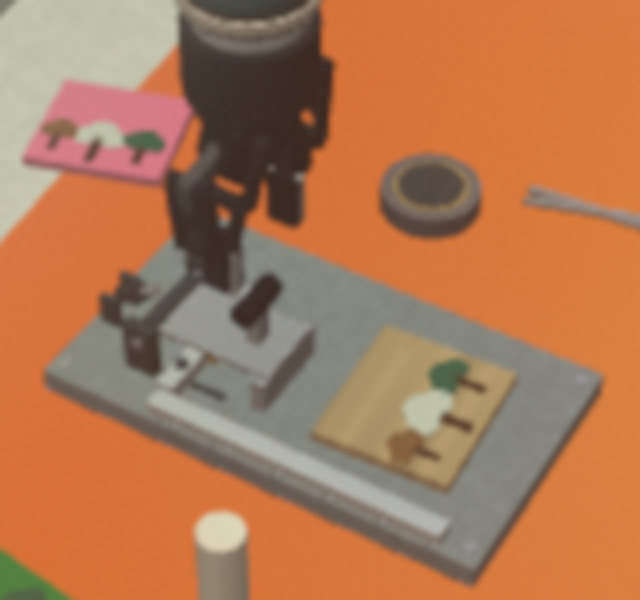

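>>> servo_tool:
  targets: "-0.006 0 0 2 7 12 58;0 0 0 0 0 18 58;0 0 0 0 0 14 58;0 0 0 0 0 5 58;0 0 0 0 0 0 58"

```text
time: 8.07
tool_pos: [0.5905, 0.1019, 0.0255]
tcp_rot: [3.133, -0.123, -0.002]
wrist_force: [-0.1, -0.4, 0.2]
width: 0.683
```

```bash

python3 -c "
from h import *
go([36,0,62])
c=pic('side','s10',(220,180,300,240),9)
"
```

```text
t 8.07 jig [36.3 -7.4 63.5] yawerr 0.0016 tilt [-0.001 -0.006 -1.   ] F [-0.1  -0.41  0.19] w 0.683 q6 1.79
turn [0.006 0.001 0.002] shift mm [-0.3 -7.4  1.4]
```

View pics/s10.png

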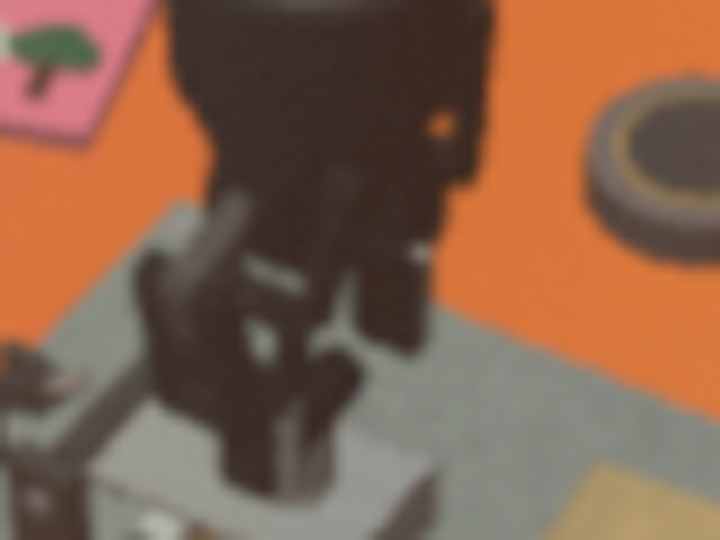

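>>> servo_tool:
  targets: "0.003 0 0 0 -4 1 58;0 0 0 0 -3 0 58;0 0 0 0 0 0 58;0 0 0 0 0 0 58"

```text
time: 8.45
tool_pos: [0.592, 0.1073, 0.0257]
tcp_rot: [3.136, -0.128, 0.0]
wrist_force: [-0.1, -0.2, 0.4]
width: 0.683
```

```bash

python3 -c "
from h import *
go([36,0,62])
c=pic('side','s11',(220,180,300,240),9)
"
```

```text
t 8.45 jig [37.4 -1.9 63.7] yawerr -0.0013 tilt [ 0.    -0.003 -1.   ] F [-0.07 -0.23  0.35] w 0.683 q6 1.79
turn [ 0.003 -0.    -0.001] shift mm [-1.4 -1.9  1.7]
```

View pics/s11.png

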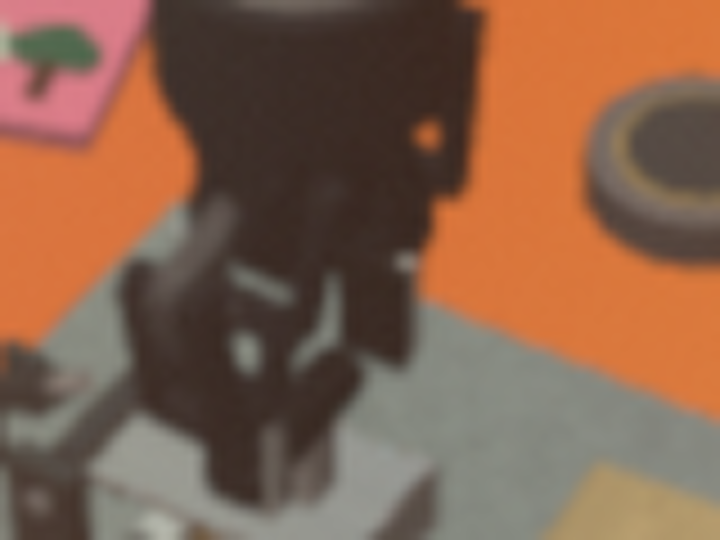

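>>> servo_tool:
  targets: "0.003 0 0 -1 -1 4 58;0 0 0 0 0 1 50;0 0 0 0 0 0 38;0 0 0 0 0 0 30;0 0 0 0 0 0 30;0 0 0 0 0 0 30;0 0 0 0 0 0 30"
  newtons: 40

```text
time: 9.08
tool_pos: [0.5927, 0.111, 0.0227]
tcp_rot: [-3.135, 0.127, -0.007]
wrist_force: [0.2, 0.7, -0.0]
width: 0.415
```

```bash

python3 -c "
from h import *
go([35,0,60])
c=pic('side','s12',(220,180,300,240),9)
"
```

```text
t 9.08 jig [37.8  1.8 60.7] yawerr -0.0010 tilt [ 0.005  0.004 -1.   ] F [ 0.18  0.72 -0.04] w 0.415 q6 1.79
turn [-0.004 -0.004 -0.001] shift mm [-2.8  1.8  0.6]
```

View pics/s12.png

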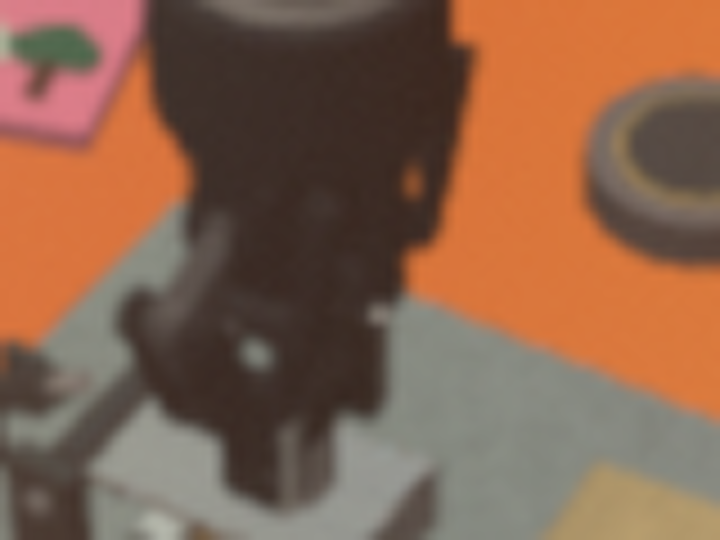

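```bash
sed -i 's/^JT=.*/JT=np.array([.5549,.1135]);JY=-.0803;ZO=.038/' h.py
cat >> h.py <<'E'
def rol(th): 
    a=np.arctan2(34,-62)-th;return np.array([97+70.71*np.cos(a),0,45+70.71*np.sin(a)])
# offset between reported(jig frame) TCP and roller when gripped, set at grasp
E
python3 -c "
from h import *
t=np.arange(0,1.66,.1)
p=np.array([rol(x) for x in t]);
for a,b in zip(t,np.vstack([[0,0,0],np.diff(p,axis=0)])): print(round(a,2),np.round(b,1),np.round(rol(a)-rol(0),1))
"
```

```text
0.0 [0. 0. 0.] [0. 0. 0.]
0.1 [3.7 0.  6. ] [3.7 0.  6. ]
0.2 [4.3 0.  5.6] [ 8.   0.  11.6]
0.3 [4.8 0.  5.2] [12.8  0.  16.8]
0.4 [5.3 0.  4.7] [18.1  0.  21.5]
0.5 [5.8 0.  4.1] [23.9  0.  25.6]
0.6 [6.1 0.  3.5] [30.   0.  29.1]
0.7 [6.5 0.  2.9] [36.5  0.  31.9]
0.8 [6.7 0.  2.2] [43.2  0.  34.2]
0.9 [6.9 0.  1.5] [50.1  0.  35.7]
1.0 [7.  0.  0.8] [57.1  0.  36.5]
1.1 [7.1 0.  0.1] [64.2  0.  36.7]
1.2 [ 7.   0.  -0.6] [71.2  0.  36.1]
1.3 [ 7.   0.  -1.3] [78.2  0.  34.8]
1.4 [ 6.8  0.  -2. ] [85.   0.  32.9]
1.5 [ 6.6  0.  -2.6] [91.5  0.  30.2]
1.6 [ 6.3  0.  -3.3] [97.8  0.  27. ]
```

>>> servo_tool:
  targets: "0 0 0 4 0 -6 25;0 0 0 4 0 -6 25;0 0 0 5 0 -5 25;0 0 0 5 0 -5 25"
  newtons: 60

```text
time: 9.47
tool_pos: [0.5999, 0.1102, 0.0354]
tcp_rot: [-3.135, 0.129, 0.029]
wrist_force: [-2.4, 4.7, -13.2]
width: 0.405
```

```bash

python3 -c "
from h import *
s=st();p=w2j(s['tool_pos'])-[37.8,0,60.7];print(p)
c=pic('side','s13',(190,150,350,270),5)
"
```

```text
t 9.47 jig [45.2  0.4 73.4] yawerr -0.0021 tilt [-0.018  0.005 -1.   ] F [ -2.43   4.68 -13.17] w 0.405 q6 1.78
[ 7.35800026  0.36786929 12.68123835]
```

View pics/s13.png

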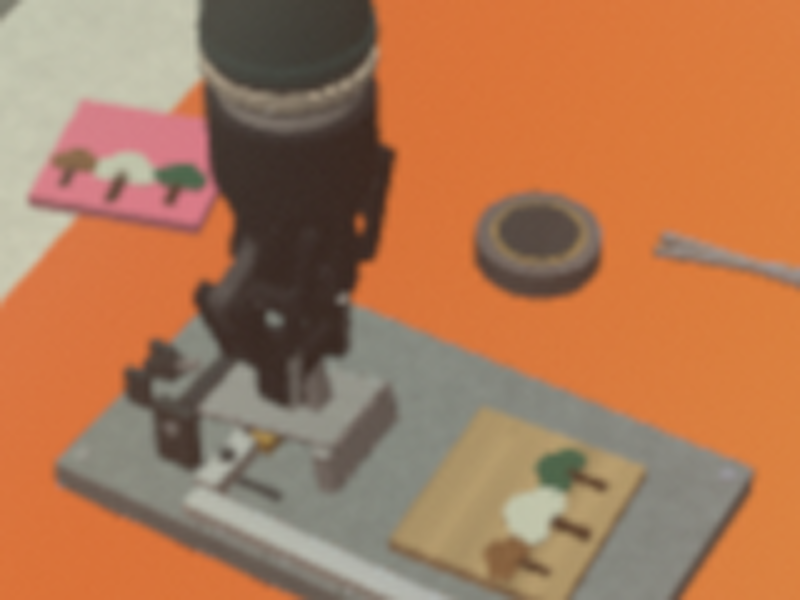

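>>> servo_tool:
  targets: "0 0.018 0 5 0 -6 25;0 0 0 6 0 -6 25;0 0 0 6 0 -5 25;0 0 0 7 0 -4 25"

```text
time: 9.85
tool_pos: [0.6203, 0.1085, 0.0527]
tcp_rot: [-3.136, 0.129, 0.018]
wrist_force: [-2.8, 4.2, -12.7]
width: 0.408
```

```bash
cat >> h.py <<'E'
def th():
    s=st();p=w2j(s['tool_pos'])-[37.8,0,60.7]+rol(0)-[97,0,45]
    print("theta %.3f r %.1f"%(np.arctan2(34,-62)-np.arctan2(p[2],p[0]),np.hypot(p[0],p[2])))
E
python3 -c "
from h import *
th()"
```

```text
t 9.85 jig [65.5  0.3 90.7] yawerr -0.0019 tilt [-0.011  0.003 -1.   ] F [ -2.83   4.16 -12.71] w 0.408 q6 1.78
theta 0.578 r 72.6
```

>>> servo_tool:
  targets: "0 0.01 0 7 0 -3 25;0 0 0 7 0 -2 25;0 0 0 7 0 -1 25;0 0 0 7 0 -1 25"

```text
time: 10.18
tool_pos: [0.6472, 0.1063, 0.0622]
tcp_rot: [-3.137, 0.13, 0.015]
wrist_force: [-3.4, 4.7, -14.8]
width: 0.4
```

```bash

python3 -c "
from h import *
th()"
```

```text
t 10.18 jig [ 92.6   0.2 100.2] yawerr -0.0022 tilt [-0.01   0.002 -1.   ] F [ -3.41   4.67 -14.77] w 0.400 q6 1.77
theta 0.971 r 73.8
```

>>> servo_tool:
  targets: "0 0.01 0 7 0 1 25;0 0 0 7 0 1 25;0 0 0 7 0 1 25;0 0 0 7 0 2 25"

```text
time: 10.52
tool_pos: [0.6759, 0.1039, 0.0618]
tcp_rot: [-3.137, 0.13, 0.007]
wrist_force: [-4.9, 3.3, -10.2]
width: 0.407
```

```bash

python3 -c "
from h import *
th()
c=pic('side','s14',(190,150,350,270),5)"
```

```text
t 10.52 jig [1.214e+02 1.000e-01 9.980e+01] yawerr -0.0027 tilt [-0.005  0.002 -1.   ] F [ -4.92   3.32 -10.2 ] w 0.407 q6 1.77
theta 1.356 r 76.2
```

View pics/s14.png

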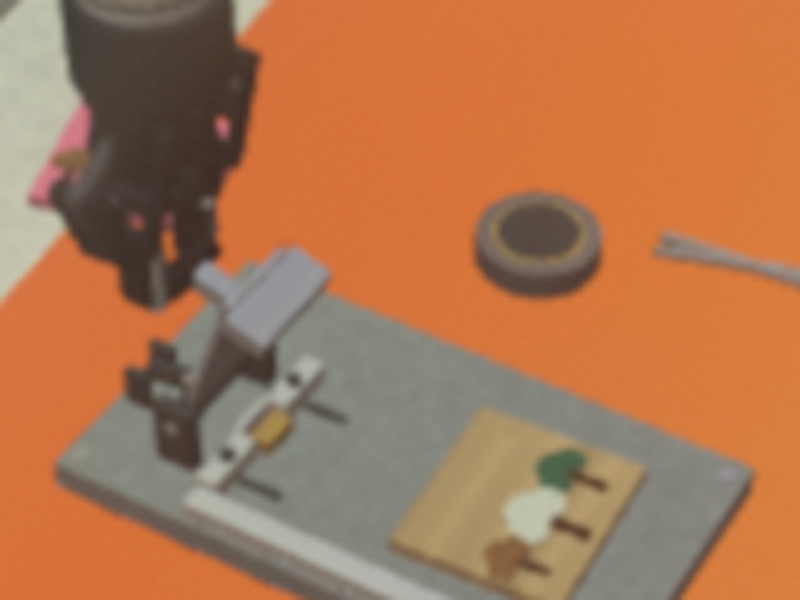

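>>> servo_tool:
  targets: "0 0 0 6 0 3 25;0 0 0 5 0 4 25;0 0 0 4 0 3 25;0 0 0 0 0 0 25"

```text
time: 10.9
tool_pos: [0.695, 0.1023, 0.0558]
tcp_rot: [-3.137, 0.13, 0.003]
wrist_force: [-4.4, 4.8, -11.0]
width: 0.395
```

```bash

python3 -c "
from h import *
th()
c=pic('side','s15',(190,150,350,270),5)"
```

```text
t 10.90 jig [1.406e+02 1.000e-01 9.380e+01] yawerr -0.0028 tilt [-0.002  0.002 -1.   ] F [ -4.35   4.76 -10.99] w 0.395 q6 1.76
theta 1.615 r 78.5
```

View pics/s15.png

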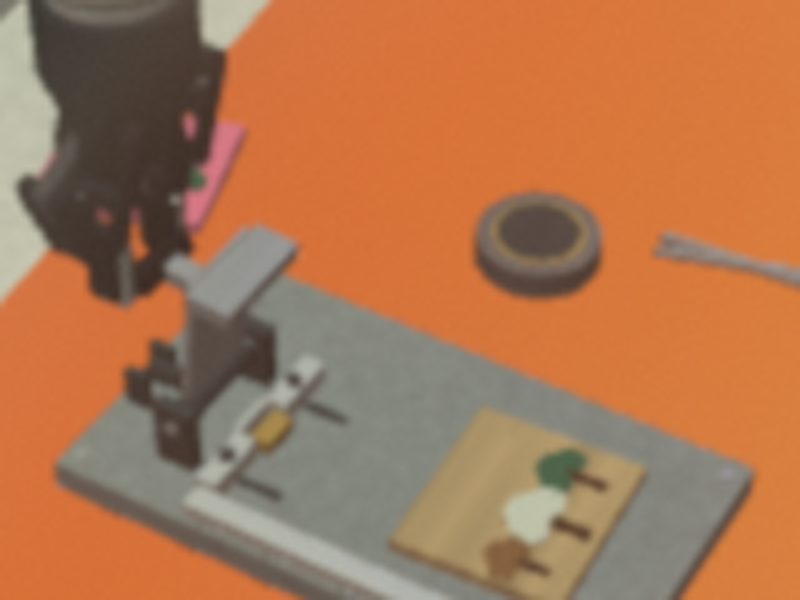

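>>> servo_tool:
  targets: "0 0 0 0 0 0 60;0 0 0 0 0 0 60;0 0 0 0 0 0 60;0 0 0 0 0 -10 60;0 0 0 0 0 -30 60;0 0 0 0 0 -30 60;0 0 0 0 0 0 60"

```text
time: 11.53
tool_pos: [0.7089, 0.0986, 0.1455]
tcp_rot: [3.138, -0.131, 0.049]
wrist_force: [2.1, 1.3, 2.0]
width: 0.709
```

```bash

python3 -c "
from h import *
th()
c=pic('side','s16',(190,150,350,270),5)
go([35,-95,60])"
```

```text
t 11.53 jig [154.7  -2.5 183.5] yawerr -0.0029 tilt [ 0.031 -0.002 -1.   ] F [2.1  1.28 2.03] w 0.709 q6 1.76
theta 1.406 r 166.1
t 11.58 jig [154.3  -2.7 181.8] yawerr -0.0030 tilt [ 0.03  -0.002 -1.   ] F [0.86 0.63 0.58] w 0.704 q6 1.76
turn [-0.001 -0.03  -0.003] shift mm [-122.6   92.7  118.1]
```

View pics/s16.png

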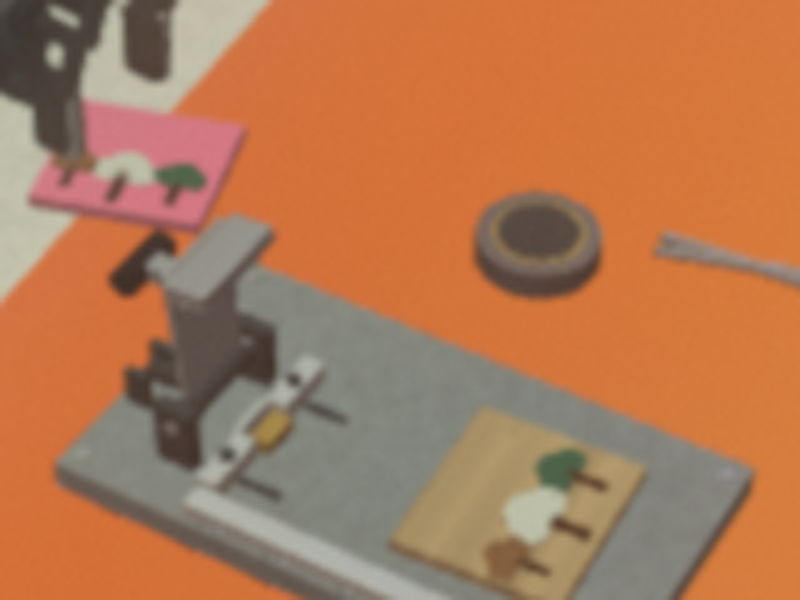

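>>> servo_tool:
  targets: "0 -0.03 0 0 30 0 0;0 0 0 -10 30 0 0;0 0 0 -36 30 0 0;0 0 0 -36 4 5 0;0 0 0 -36 0 10 0;0 0 0 -36 0 10 0;0 0 0 -36 0 10 0;0 0 0 -20 0 10 0"

```text
time: 12.25
tool_pos: [0.5019, 0.0166, 0.1065]
tcp_rot: [3.136, -0.132, 0.052]
wrist_force: [0.3, 0.6, -0.3]
width: -0.002
```

>>> servo_tool:
  targets: "0 0 0 0 0 0 0;0 0 0 0 0 0 0"

```text
time: 12.42
tool_pos: [0.4961, 0.0163, 0.1048]
tcp_rot: [3.136, -0.132, 0.047]
wrist_force: [0.4, 0.1, 1.4]
width: -0.004
```

```bash

python3 -c "
from h import *
go([-63,-98,40])"
```

```text
t 12.42 jig [ -50.9 -101.6  142.8] yawerr -0.0040 tilt [ 0.03  -0.004 -1.   ] F [0.43 0.07 1.37] w -0.004 q6 1.64
turn [ 0.002 -0.03  -0.004] shift mm [-15.2  -3.7 102.4]
```

>>> servo_tool:
  targets: "0 -0.03 -0.004 -7 -3 25 0;0 0 0 -5 0 30 0;0 0 0 0 0 25 0;0 0 0 0 0 15 0;0 0 0 0 0 0 0;0 0 0 0 0 0 0"

```text
time: 12.92
tool_pos: [0.5036, 0.0189, 0.0165]
tcp_rot: [3.137, -0.126, 0.039]
wrist_force: [-0.1, 0.2, 1.2]
width: -0.001
```

```bash

python3 -c "
from h import *
go([-62,-98,21])
c=pic('side','s17',(230,190,350,280),6.5)"
```

```text
t 12.92 jig [-43.5 -98.4  54.5] yawerr 0.0003 tilt [ 0.025 -0.003 -1.   ] F [-0.15  0.16  1.19] w -0.001 q6 1.64
turn [ 0.001 -0.025  0.   ] shift mm [-19.3  -0.4  33. ]
```

View pics/s17.png

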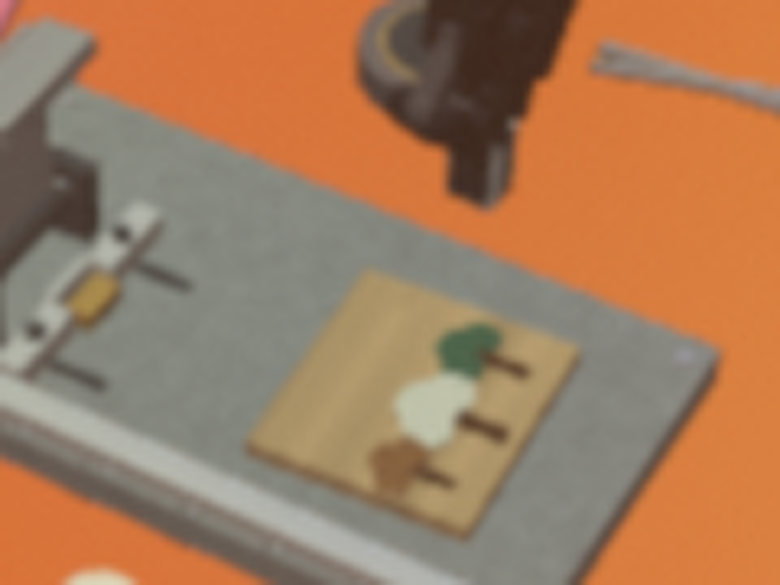

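>>> servo_tool:
  targets: "0 -0.02 0 -10 0 8 0;0 -0.01 0 -8 0 8 0;0 0 0 0 0 6 0;0 0 0 0 0 0 0;0 0 0 0 0 0 0"

```text
time: 13.38
tool_pos: [0.4905, 0.0203, -0.0025]
tcp_rot: [3.138, -0.126, 0.003]
wrist_force: [0.1, 0.4, 0.2]
width: -0.001
```

```bash

python3 -c "
from h import *
go([-62,-98,21])"
```

```text
t 13.38 jig [-56.7 -98.1  35.5] yawerr 0.0003 tilt [ 0.002 -0.001 -1.   ] F [0.08 0.39 0.2 ] w -0.001 q6 1.64
turn [ 0.001 -0.002  0.   ] shift mm [-5.3 -0.1 14.5]
```

>>> servo_tool:
  targets: "0 -0.002 0 -4 0 6 0;0 0 0 0 0 5 0;0 0 0 0 0 2 0;0 0 0 0 0 0 0;0 0 0 0 0 0 0"

```text
time: 13.8
tool_pos: [0.4864, 0.0207, -0.0163]
tcp_rot: [3.139, -0.126, 0.001]
wrist_force: [1.2, 0.7, 0.1]
width: -0.0
```

```bash

python3 -c "
from h import *
go([-62,-80,21])
c=pic('side','s18',(230,190,350,280),6.5)"
```

```text
t 13.80 jig [-60.8 -98.   21.7] yawerr 0.0004 tilt [ 0.001 -0.001 -1.   ] F [1.21 0.68 0.1 ] w -0.000 q6 1.64
turn [ 0.    -0.001  0.   ] shift mm [ -1.2 -18.    0.7]
```

View pics/s18.png

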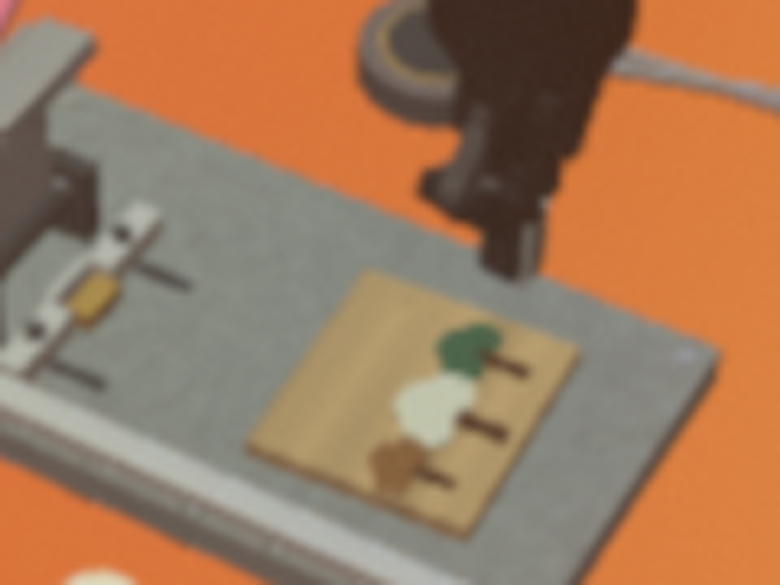

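>>> servo_tool:
  targets: "0 0 0 0 -5 0.5 0;0 0 0 0 -5 0 0;0 0 0 0 -5 0 0;0 0 0 0 -5 0 0;0 0 0 0 -4 0 0"

```text
time: 14.27
tool_pos: [0.4892, 0.0463, -0.0162]
tcp_rot: [3.139, -0.128, 0.003]
wrist_force: [0.4, -0.5, -0.0]
width: -0.002
```

```bash

python3 -c "
from h import *
go([-62,-64,21])
c=pic('side','s19',(230,190,350,280),6.5)"
```

```text
t 14.27 jig [-60.1 -72.2  21.8] yawerr -0.0010 tilt [ 0.002 -0.    -1.   ] F [ 0.39 -0.53 -0.04] w -0.002 q6 1.70
turn [ 0.    -0.002 -0.001] shift mm [-1.9 -8.2  0.8]
```

View pics/s19.png

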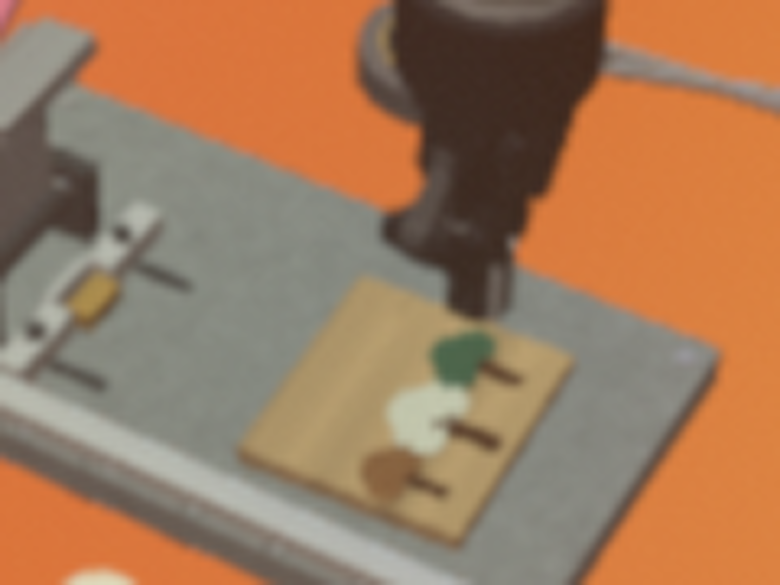

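>>> servo_tool:
  targets: "0 0 0 0 -4 0.5 0;0 0 0 0 -4 0.3 0;0 0 0 0 -4 0 0;0 0 0 0 -3 0 0"

```text
time: 14.65
tool_pos: [0.4904, 0.0628, -0.0169]
tcp_rot: [3.137, -0.124, 0.002]
wrist_force: [-2.3, -13.2, 4.9]
width: -0.004
```

>>> servo_tool:
  targets: "0 0 0 0 -3 0 0;0 0 0 0 -3 0 0"

```text
time: 14.82
tool_pos: [0.4901, 0.0624, -0.0168]
tcp_rot: [3.125, -0.112, -0.0]
wrist_force: [-0.7, -17.6, 2.7]
width: 0.0
```

```bash

python3 -c "
from h import *
go([-62,-50,21])
c=pic('side','s20',(230,190,350,280),6.5)"
```

```text
t 14.82 jig [-60.5 -56.1  21.2] yawerr 0.0085 tilt [-0.001 -0.015 -1.   ] F [ -0.65 -17.65   2.7 ] w 0.000 q6 1.74
turn [ 0.015 -0.     0.008] shift mm [-1.4 -6.1  0.1]
```

View pics/s20.png

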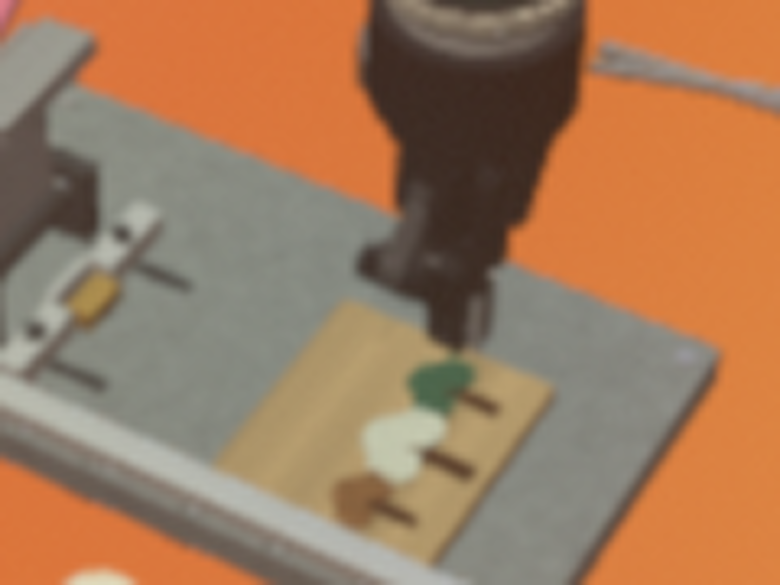

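>>> servo_tool:
  targets: "0.015 0 0.008 0 6 0 0;0 0 0 0 12 0 0;0 0 0 0 0 -25 0;0 0 0 -20 0 -25 40;0 0 0 -30 -20 -10 40;0 0 0 -20 -25 0 40;0 0 0 0 -18 0 40;0 0 0 0 0 0 40"

```text
time: 15.53
tool_pos: [0.4228, 0.1105, 0.0461]
tcp_rot: [-3.138, 0.137, -0.002]
wrist_force: [0.2, -1.1, -0.1]
width: 0.469
```

```bash

python3 -c "
from h import *
go([-131,-1,35])
c=pic('side','s21',(230,190,350,280),6.5)"
```

```text
t 15.53 jig [-131.4  -13.5   84.1] yawerr -0.0069 tilt [ 0.001  0.    -1.   ] F [ 0.19 -1.05 -0.12] w 0.469 q6 1.86
turn [-0.    -0.001 -0.007] shift mm [  0.3 -12.5  49.1]
```

View pics/s21.png

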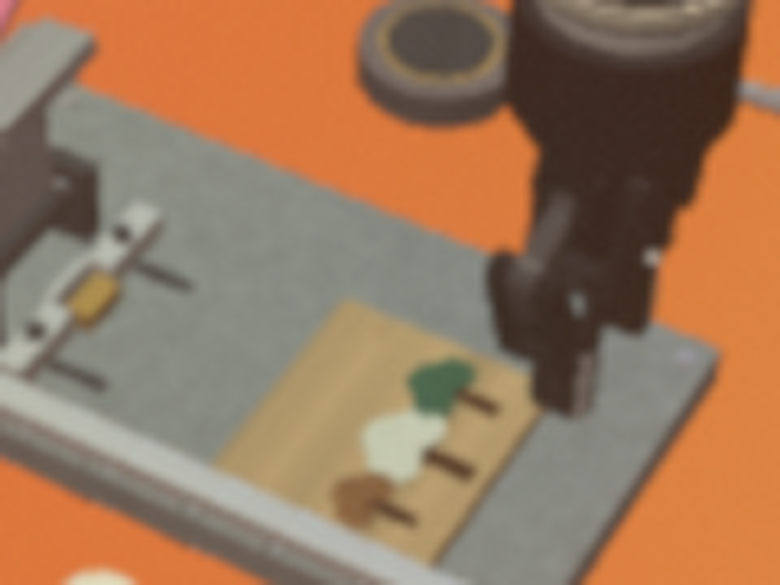

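>>> servo_tool:
  targets: "0 0 -0.007 0 -7 20 40;0 0 0 0 -5 20 40;0 0 0 0 0 8 40;0 0 0 0 0 0 40;0 0 0 0 0 0 40"

```text
time: 16.0
tool_pos: [0.4251, 0.1188, -0.0032]
tcp_rot: [3.137, -0.123, 0.003]
wrist_force: [0.5, 0.7, 0.5]
width: 0.465
```

```bash

python3 -c "
from h import *
go([-131,-1,15])
c=pic('side','s22',(230,190,350,280),6.5)"
```

```text
t 16.00 jig [-129.9   -5.1   34.8] yawerr 0.0021 tilt [ 0.002 -0.003 -1.   ] F [0.51 0.65 0.52] w 0.465 q6 1.87
turn [ 0.003 -0.002  0.002] shift mm [-1.2 -4.1 19.8]
```

View pics/s22.png

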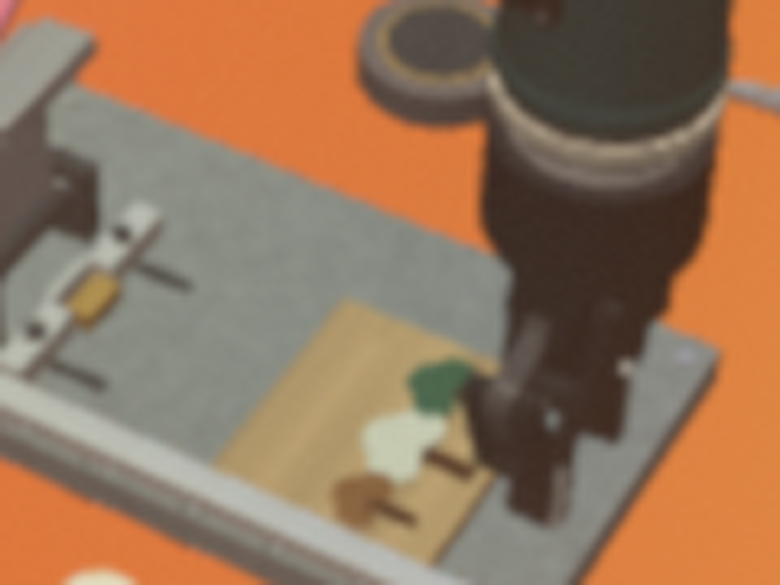

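>>> servo_tool:
  targets: "0 0 0 0 -3 9 40;0 0 0 0 0 5 40;0 0 0 0 0 2 40;0 0 0 0 0 2 40"

```text
time: 16.38
tool_pos: [0.4281, 0.1212, -0.0203]
tcp_rot: [3.137, -0.126, 0.009]
wrist_force: [0.4, -0.6, 0.5]
width: 0.468
```

>>> servo_tool:
  targets: "0 0 0 0 0 2 40;0 0 0 0 0 2 40"

```text
time: 16.55
tool_pos: [0.4283, 0.1212, -0.0224]
tcp_rot: [3.137, -0.126, 0.007]
wrist_force: [-14.5, -3.0, 42.4]
width: 0.469
```

```bash

python3 -c "
from h import *
go([-131,-1,15])"
```

```text
t 16.55 jig [-126.8   -2.5   15.6] yawerr -0.0000 tilt [ 0.004 -0.002 -1.   ] F [-14.45  -2.98  42.41] w 0.469 q6 1.88
turn [ 0.002 -0.004 -0.   ] shift mm [-4.2 -1.5  0.6]
```

>>> servo_tool:
  targets: "0 -0.003 0 0 0 -2.5 40;0 0 0 0 0 0 40"

```text
time: 16.72
tool_pos: [0.4295, 0.1215, -0.0183]
tcp_rot: [3.138, -0.126, 0.005]
wrist_force: [-0.4, -0.3, 0.2]
width: 0.472
```

```bash

python3 -c "
from h import *
go([-100,-1,18])
c=pic('side','s23',(230,190,350,280),6.5)"
```

```text
t 16.72 jig [-125.6   -2.1   19.7] yawerr 0.0002 tilt [ 0.003 -0.002 -1.   ] F [-0.36 -0.29  0.18] w 0.472 q6 1.87
turn [ 0.001 -0.003  0.   ] shift mm [25.6 -1.1  1.8]
```

View pics/s23.png

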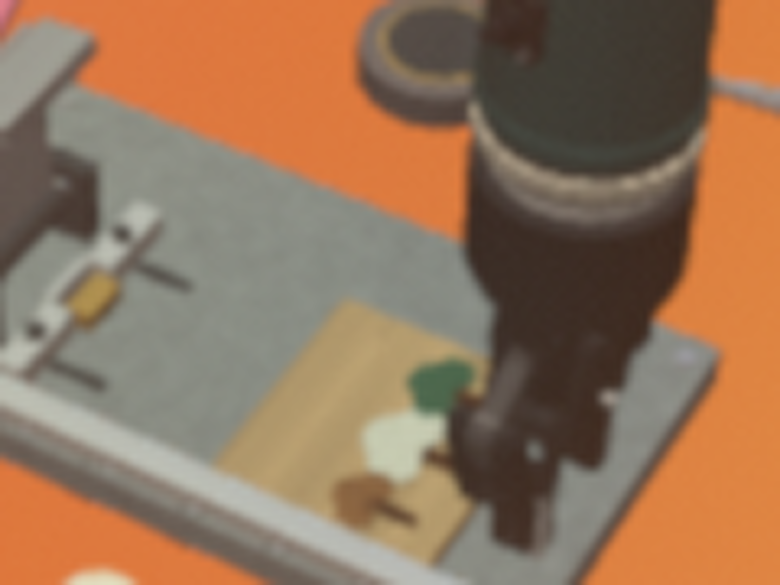

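>>> servo_tool:
  targets: "0 0 0 5 0 0.8 40;0 0 0 5 0 0 40;0 0 0 5 0 0 40;0 0 0 5 0 0 40"

```text
time: 17.1
tool_pos: [0.4486, 0.1195, -0.0207]
tcp_rot: [3.137, -0.125, 0.001]
wrist_force: [-0.6, -0.1, 0.2]
width: 0.469
```

```bash

python3 -c "
from h import *
go([-70,-1,18.5])
c=pic('side','s24',(230,190,350,280),6.5)"
```

```text
t 17.10 jig [-106.4   -2.5   17.3] yawerr 0.0008 tilt [ 0.    -0.002 -1.   ] F [-0.59 -0.09  0.2 ] w 0.469 q6 1.86
turn [ 0.002 -0.001  0.001] shift mm [36.4 -1.5 -1.2]
```

View pics/s24.png

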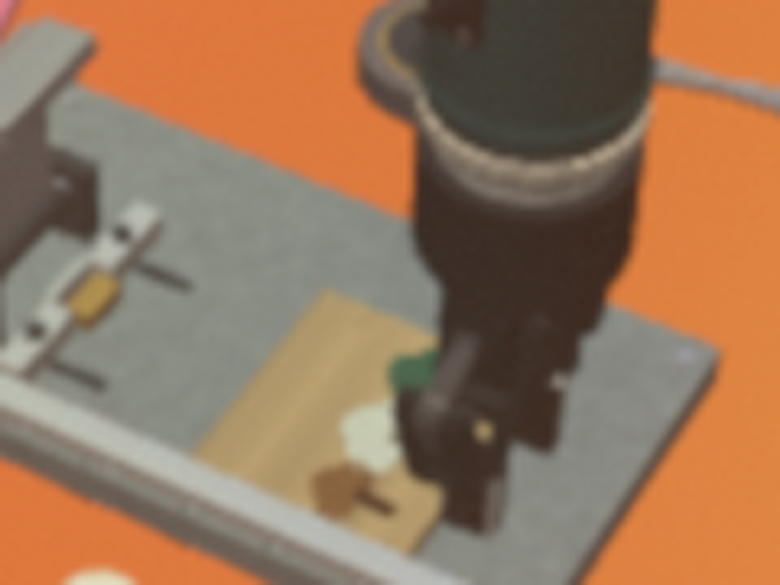

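>>> servo_tool:
  targets: "0 0 0 5 0 -1 40;0 0 0 5 0 0 40;0 0 0 5 0 0 40;0 0 0 5 0 0 40;0 0 0 4 0 0 40"

```text
time: 17.57
tool_pos: [0.4755, 0.1172, -0.0203]
tcp_rot: [3.137, -0.125, -0.0]
wrist_force: [-1.0, -0.1, 0.9]
width: 0.465
```

```bash

python3 -c "
from h import *
go([-60,-1,18.5])
c=pic('side','s25',(220,190,340,280),6.5)"
```

```text
t 17.57 jig [-79.4  -2.6  17.7] yawerr 0.0004 tilt [-0.    -0.002 -1.   ] F [-0.96 -0.07  0.94] w 0.465 q6 1.85
turn [0.002 0.    0.   ] shift mm [19.4 -1.6 -0.8]
```

View pics/s25.png

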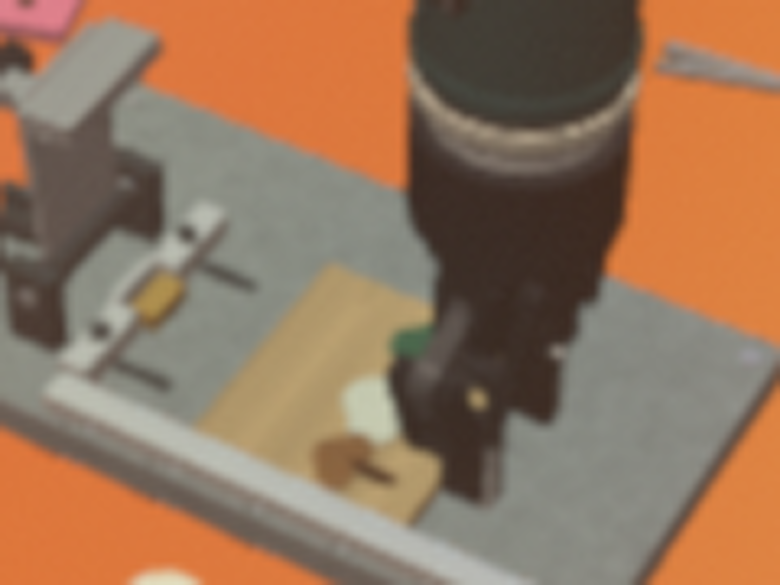

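>>> servo_tool:
  targets: "0 0 0 5 0 -0.8 40;0 0 0 5 0 0 40;0 0 0 5 0 0 40;0 0 0 5 0 0 40;0 0 0 4 0 0 40"

```text
time: 18.03
tool_pos: [0.5023, 0.1151, -0.0194]
tcp_rot: [3.137, -0.125, 0.001]
wrist_force: [-0.6, -0.1, -0.2]
width: 0.468
```

```bash

python3 -c "
from h import *
go([-40,-1,18.5])
c=pic('side','s26',(220,190,340,280),6.5)"
```

```text
t 18.03 jig [-52.6  -2.6  18.6] yawerr 0.0004 tilt [ 0.    -0.002 -1.   ] F [-0.62 -0.09 -0.21] w 0.468 q6 1.83
turn [ 0.002 -0.001  0.   ] shift mm [12.6 -1.6  0.1]
```

View pics/s26.png

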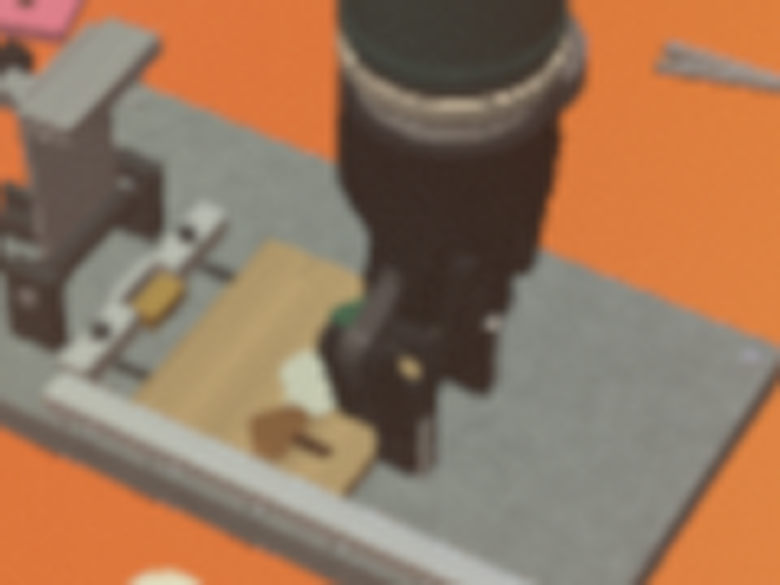

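>>> servo_tool:
  targets: "0 0 0 3 0 0 40;0 0 0 3 0 0 40;0 0 0 2 0 0 40;0 0 0 1 0 0 40"

```text
time: 18.42
tool_pos: [0.5131, 0.1143, -0.0193]
tcp_rot: [3.137, -0.126, 0.002]
wrist_force: [-0.7, -0.2, -0.9]
width: 0.466
```

```bash

python3 -c "
from h import *
go([-40,-1,18.5])
c=pic('side','s27',(220,200,310,265),8.5)"
```

```text
t 18.42 jig [-41.7  -2.6  18.7] yawerr 0.0003 tilt [ 0.001 -0.002 -1.   ] F [-0.73 -0.2  -0.87] w 0.466 q6 1.83
turn [ 0.002 -0.001  0.   ] shift mm [ 1.7 -1.6  0.2]
```

View pics/s27.png

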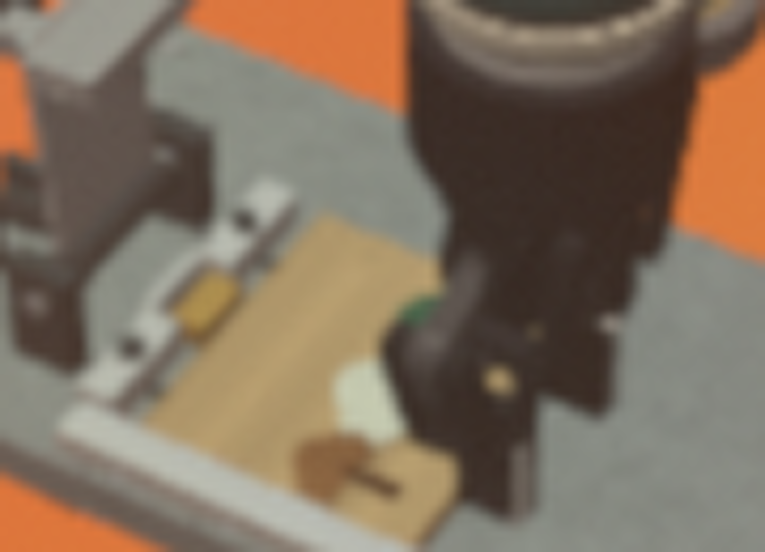

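>>> servo_tool:
  targets: "0 0 0 1.5 0 0 40;0 0 0 1.5 0 0 40;0 0 0 1 0 0 40"

```text
time: 18.72
tool_pos: [0.5168, 0.1139, -0.0194]
tcp_rot: [3.137, -0.125, 0.0]
wrist_force: [-1.3, -0.2, 1.1]
width: 0.47
```

>>> servo_tool:
  targets: "0 0 0 1 0 0 40;0 0 0 1 0 0 40"

```text
time: 18.88
tool_pos: [0.5186, 0.1138, -0.0194]
tcp_rot: [3.137, -0.125, -0.001]
wrist_force: [-1.0, -0.2, 0.4]
width: 0.47
```

```bash

python3 -c "
from h import *
go([-40,-1,18.5])
c=pic('side','s28',(220,200,310,265),8.5)"
```

```text
t 18.88 jig [-36.3  -2.6  18.6] yawerr 0.0004 tilt [-0.001 -0.002 -1.   ] F [-0.97 -0.16  0.36] w 0.470 q6 1.82
turn [0.002 0.    0.   ] shift mm [-3.7 -1.6  0.1]
```

View pics/s28.png

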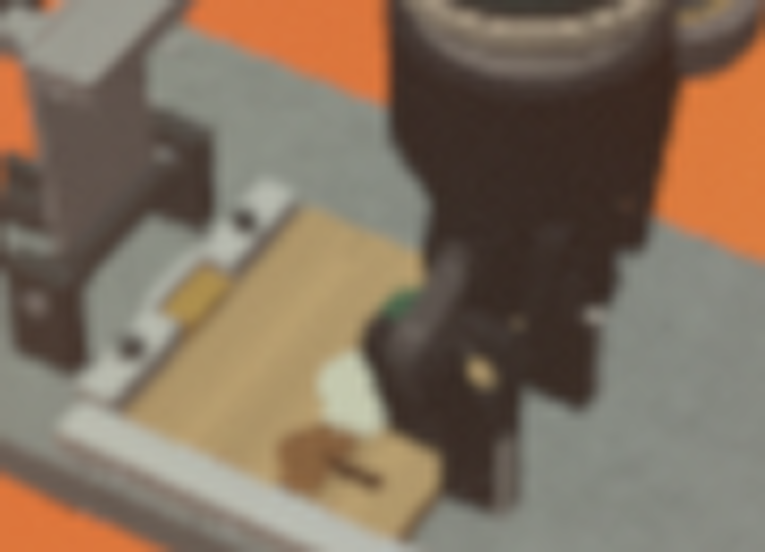

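Feeler now visibly pushed in at (195,290). Nearly home; continuing with 1 mm steps.

>>> servo_tool:
  targets: "0 0 0 1 0 0 40"

```text
time: 19.02
tool_pos: [0.5197, 0.1137, -0.0194]
tcp_rot: [3.137, -0.125, -0.001]
wrist_force: [-0.9, 0.1, 0.2]
width: 0.462
```

>>> servo_tool:
  targets: "0 0 0 1 0 0 40"

```text
time: 19.1
tool_pos: [0.5207, 0.1136, -0.0194]
tcp_rot: [3.137, -0.125, -0.001]
wrist_force: [-1.4, -0.7, 0.3]
width: 0.463
```

>>> servo_tool:
  targets: "0 0 0 1 0 0 40"

```text
time: 19.18
tool_pos: [0.5211, 0.1136, -0.0195]
tcp_rot: [3.137, -0.126, -0.003]
wrist_force: [-4.6, 0.7, 2.9]
width: 0.471
```

>>> servo_tool:
  targets: "0 0 0 1 0 0 40"

```text
time: 19.27
tool_pos: [0.521, 0.1135, -0.0197]
tcp_rot: [3.137, -0.126, -0.007]
wrist_force: [-3.9, 0.9, 4.0]
width: 0.469
```

>>> servo_tool:
  targets: "0 0.004 0 1.5 0 -0.5 40;0 0 0 1.5 0 0 40"

```text
time: 19.43
tool_pos: [0.521, 0.1134, -0.0199]
tcp_rot: [3.136, -0.126, -0.01]
wrist_force: [-5.1, 0.9, 4.1]
width: 0.471
```

```bash

python3 -c "
from h import *
go([-40,-1,18.5])
c=pic('side','s29',(220,200,310,265),8.5)"
```

```text
t 19.43 jig [-33.8  -2.8  18.1] yawerr -0.0003 tilt [-0.006 -0.003 -1.   ] F [-5.1   0.86  4.05] w 0.471 q6 1.82
turn [ 0.003  0.006 -0.   ] shift mm [-6.2 -1.8 -0.4]
```

View pics/s29.png

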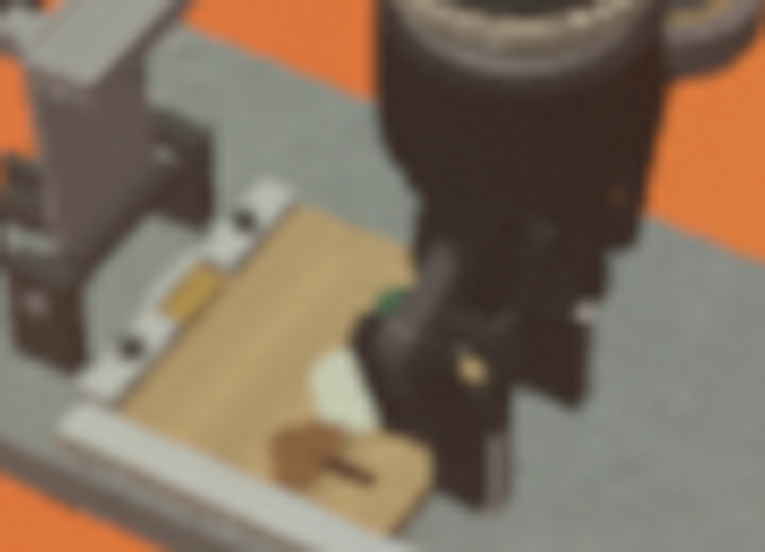

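>>> servo_tool:
  targets: "0 0.006 0 -5 0 0 40;0 0 0 -10 0 0 40;0 0 0 -10 0 -10 40;0 0 0 0 0 -40 40;0 0 0 0 20 -40 40;0 0 0 -40 30 -40 40;0 0 0 -40 40 -20 40;0 0 0 0 40 0 40"

```text
time: 20.15
tool_pos: [0.4298, 0.0136, 0.1135]
tcp_rot: [3.135, -0.112, 0.01]
wrist_force: [1.4, -0.5, -0.1]
width: 0.472
```

>>> servo_tool:
  targets: "0 0 0 0 40 0 40;0 0 0 0 40 0 40;0 0 0 0 0 0 40"

```text
time: 20.4
tool_pos: [0.4242, -0.0741, 0.1182]
tcp_rot: [3.129, -0.112, 0.033]
wrist_force: [-0.1, 0.9, 0.1]
width: 0.468
```

```bash

python3 -c "
from h import *
st()
c=pic('side','s30',(215,190,315,265),7.5)
c=pic('top','t30',(195,115,315,275),3.7)"
```

```text
t 20.40 jig [-115.3 -197.5  156.2] yawerr 0.0087 tilt [ 0.021 -0.011 -1.   ] F [-0.14  0.93  0.06] w 0.468 q6 1.42
```

View pics/s30.png

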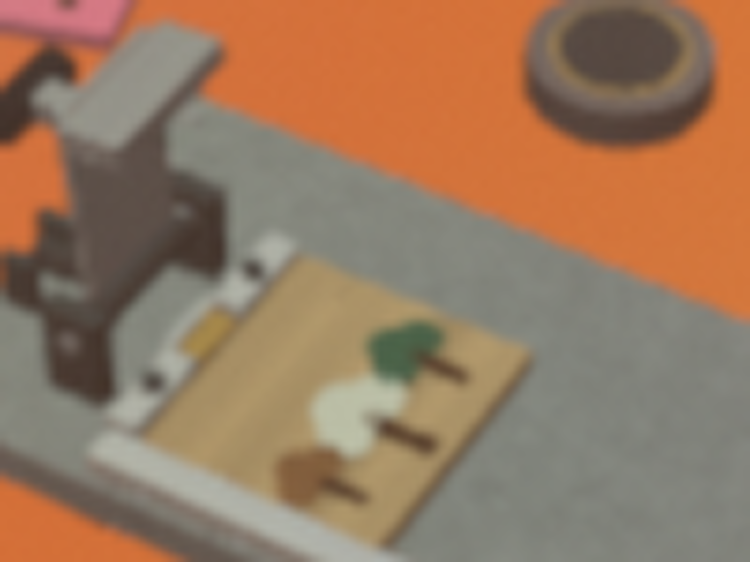

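View pics/t30.png

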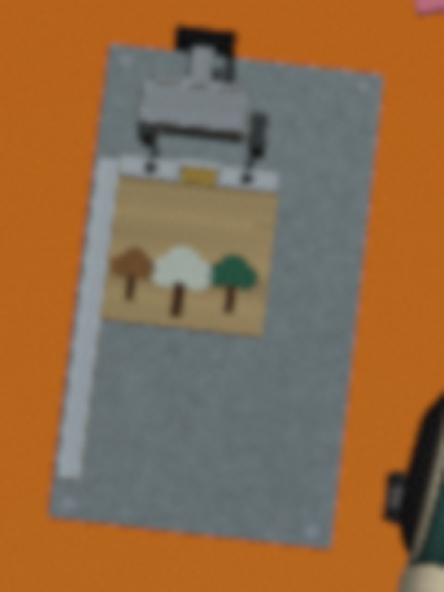

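```bash

python3 -c "
from h import *
go([15,-90,60])"
```

```text
t 20.50 jig [-115.6 -193.   155.5] yawerr 0.0095 tilt [ 0.019 -0.007 -1.   ] F [-0.23 -0.48 -0.48] w 0.467 q6 1.42
turn [ 0.006 -0.019  0.009] shift mm [ 129.7 -102.3   97.5]
```

>>> servo_tool:
  targets: "0.003 -0.01 0.004 25 -20 15 0;0.003 -0.01 0.004 27 -20 20 0;0 0 0 27 -20 20 0;0 0 0 25 -20 20 0;0 0 0 17 -12 14 0;0 0 0 0 0 0 0;0 0 0 0 0 0 0"

```text
time: 21.08
tool_pos: [0.559, 0.0261, 0.0258]
tcp_rot: [-3.138, 0.116, -0.011]
wrist_force: [-0.8, -0.5, 0.5]
width: -0.0
```

```bash

python3 -c "
from h import *
go([18,-75,21.5])"
```

```text
t 21.08 jig [ 11.1 -86.8  63.8] yawerr 0.0065 tilt [ 0.007  0.001 -1.   ] F [-0.77 -0.5   0.53] w -0.000 q6 1.65
turn [-0.001 -0.007  0.007] shift mm [  6.7 -11.7  42.4]
```

>>> servo_tool:
  targets: "0 -0.007 0.007 6 0 12 0;0 0 0 0 0 16 0;0 0 0 0 0 10 0;0 0 0 0 0 3 0;0 0 0 0 0 0 0;0 0 0 0 0 0 0"

```text
time: 21.58
tool_pos: [0.5617, 0.0307, -0.015]
tcp_rot: [-3.138, 0.116, 0.002]
wrist_force: [-0.6, 0.1, 1.6]
width: -0.002
```

```bash

python3 -c "
from h import *
go([18,-60,21.5])"
```

```text
t 21.58 jig [ 13.4 -82.   23. ] yawerr 0.0065 tilt [-0.001  0.002 -1.   ] F [-0.58  0.13  1.58] w -0.002 q6 1.65
turn [-0.001  0.001  0.007] shift mm [  4.7 -21.9   1.5]
```

>>> servo_tool:
  targets: "0 0 0.006 3 -5 1.5 0;0 0 0 0 -5 0 0;0 0 0 0 -4 0 0;0 0 0 0 -3 0 0;0 0 0 0 0 0 0"

```text
time: 22.0
tool_pos: [0.5685, 0.0488, -0.0129]
tcp_rot: [-3.137, 0.129, -0.007]
wrist_force: [0.1, -0.4, -0.1]
width: -0.0
```

```bash

python3 -c "
from h import *
go([18,-57,21.5])
pic('side','s31',(215,190,315,265),7.5)"
```

```text
t 22.00 jig [ 18.7 -63.4  25.1] yawerr -0.0016 tilt [ 0.004  0.002 -1.   ] F [ 0.13 -0.36 -0.09] w -0.000 q6 1.69
turn [-0.002 -0.004 -0.002] shift mm [-0.7 -6.4  3.6]
```

View pics/s31.png

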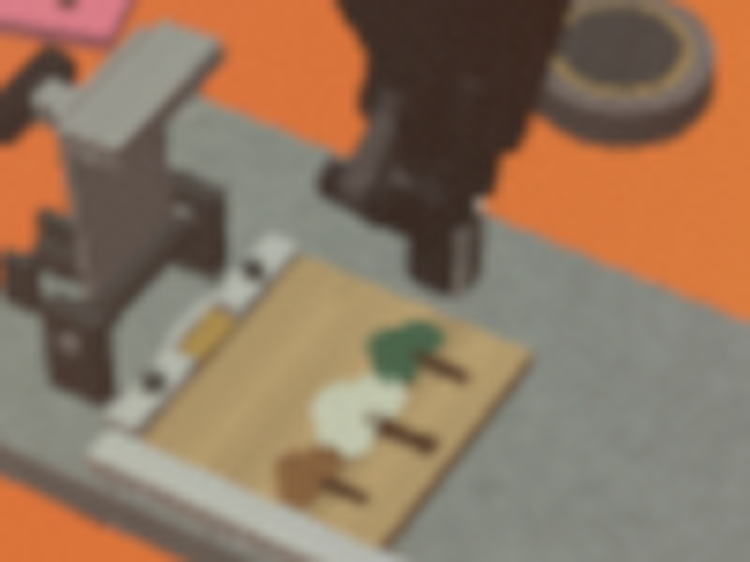

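>>> servo_tool:
  targets: "0 -0.003 0 0 0 3 0;0 0 0 0 0 1 0;0 0 0 0 0 0 0"

```text
time: 22.3
tool_pos: [0.5689, 0.0488, -0.0168]
tcp_rot: [-3.137, 0.128, -0.003]
wrist_force: [-0.2, -0.2, 0.6]
width: 0.001
```

>>> servo_tool:
  targets: "0 0 0 0 -2 0 0;0 0 0 0 -2 0 0"

```text
time: 22.47
tool_pos: [0.569, 0.0524, -0.0172]
tcp_rot: [-3.137, 0.129, -0.002]
wrist_force: [0.1, 0.1, 0.5]
width: 0.0
```

>>> servo_tool:
  targets: "0 0 0 0 -1.5 0 0"

```text
time: 22.55
tool_pos: [0.569, 0.054, -0.0174]
tcp_rot: [-3.137, 0.129, -0.001]
wrist_force: [-1.0, -0.1, -0.1]
width: 0.0
```

>>> servo_tool:
  targets: "0 0 0 0 -1.5 0 0"

```text
time: 22.63
tool_pos: [0.5691, 0.0556, -0.0174]
tcp_rot: [-3.137, 0.13, -0.001]
wrist_force: [-0.6, -0.3, 0.4]
width: -0.002
```

```bash

python3 -c "
from h import *
st()"
```

```text
t 22.63 jig [ 18.8 -56.6  20.6] yawerr -0.0023 tilt [ 0.001  0.002 -1.   ] F [-0.58 -0.27  0.45] w -0.002 q6 1.70
```

>>> servo_tool:
  targets: "0 0 0 0 -1 0 0"

```text
time: 22.72
tool_pos: [0.5689, 0.0561, -0.0175]
tcp_rot: [-3.138, 0.128, -0.001]
wrist_force: [-1.0, -5.8, 1.1]
width: -0.0
```

>>> servo_tool:
  targets: "0 0 0 0 -1 0 0"

```text
time: 22.8
tool_pos: [0.5689, 0.0561, -0.0175]
tcp_rot: [3.138, -0.127, 0.0]
wrist_force: [-0.3, -5.9, 0.6]
width: 0.005
```

>>> servo_tool:
  targets: "0 0 0 0 -1 0 0"

```text
time: 22.88
tool_pos: [0.5689, 0.056, -0.0175]
tcp_rot: [3.136, -0.125, -0.0]
wrist_force: [-1.1, -5.1, 0.6]
width: 0.0
```

```bash

python3 -c "
from h import *
st()"
```

```text
t 22.88 jig [ 18.6 -56.2  20.5] yawerr 0.0005 tilt [-0.    -0.003 -1.   ] F [-1.11 -5.08  0.62] w 0.000 q6 1.71
```

```bash

python3 -c "
from h import *
S=pickle.load(open('s30.pkl','rb'));T=pickle.load(open('t30.pkl','rb'))
for v in (202.7,200.7):
  p,e=tri(T,[250.4,126.4],S,[219.7,v]);print(p,e,w2j(p)-[0,0,38])
print(rol(1.65))
print(proj(T,j2w(rol(1.65)+[0,0,38])),proj(S,j2w(rol(1.65)+[0,0,38])))
a=cv2.cvtColor(T['image'],4)[110:160,225:285];cv2.imwrite('pics/tr.png',cv2.resize(a,None,fx=11,fy=11,interpolation=2))
a=cv2.cvtColor(S['image'],4)[180:240,205:265];cv2.imwrite('pics/sr.png',cv2.resize(a,None,fx=9,fy=9,interpolation=2))
"
```

```text
[0.69094922 0.10105098 0.09945231] 0.00033980017295837003 [136.60940687  -1.49589388  99.45230964]
[0.68983515 0.10086644 0.10605624] 0.0009189003871553844 [135.51373286  -1.76920215 106.05623616]
[135.79853399   0.         104.11495462]
[[249.58490009 126.20917528]] [[219.42067557 201.72811433]]
```

View pics/tr.png

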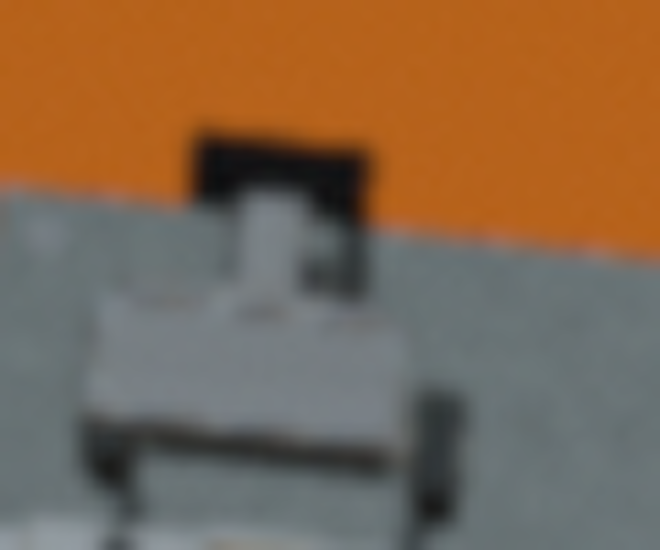

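View pics/sr.png

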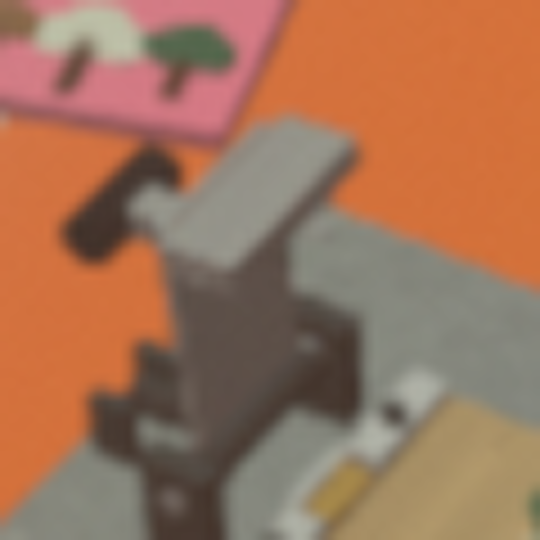

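>>> servo_tool:
  targets: "0 0 0 0 5 0 0;0 0 0 0 15 0 0;0 0 0 0 10 -20 0;0 0 0 0 0 -40 0;0 0 0 0 0 -40 0;0 0 0 0 0 -40 60;0 0 0 0 0 -25 60;0 0 0 0 0 0 60"

```text
time: 23.55
tool_pos: [0.5626, 0.0252, 0.1504]
tcp_rot: [3.139, -0.127, -0.015]
wrist_force: [0.8, -0.2, 0.7]
width: 0.418
```

```bash

python3 -c "
from h import *
go([136,0,170])"
```

```text
t 23.55 jig [ 14.7 -87.4 188.4] yawerr -0.0004 tilt [-0.01  0.   -1.  ] F [ 0.8  -0.21  0.74] w 0.418 q6 1.65
turn [ 0.001  0.01  -0.   ] shift mm [121.4 -87.5  17.2]
```

>>> servo_tool:
  targets: "0 0.01 0 25 -20 0 60;0 0 0 30 -20 0 60;0 0 0 30 -20 0 60;0 0 0 22 -15 0 60;0 0 0 8 -7 0 60;0 0 0 0 0 0 60;0 0 0 0 0 0 60"

```text
time: 24.13
tool_pos: [0.6882, 0.1003, 0.1498]
tcp_rot: [-3.137, 0.13, -0.006]
wrist_force: [0.1, 0.4, 0.6]
width: 0.7
```

```bash

python3 -c "
from h import *
go([136,0,130])"
```

```text
t 24.13 jig [133.9  -2.5 187.8] yawerr -0.0027 tilt [ 0.004  0.002 -1.   ] F [0.05 0.39 0.57] w 0.700 q6 1.76
turn [-0.002 -0.004 -0.003] shift mm [ 1.9 -2.3 57.9]
```

>>> servo_tool:
  targets: "-0.002 -0.004 -0.002 1.5 -2 20 60;0 0 0 0 0 25 60;0 0 0 0 0 20 60;0 0 0 0 0 10 60;0 0 0 0 0 0 60;0 0 0 0 0 0 60"

```text
time: 24.63
tool_pos: [0.6843, 0.099, 0.0708]
tcp_rot: [3.139, -0.13, -0.008]
wrist_force: [0.9, -0.3, 0.1]
width: 0.701
```

```bash

python3 -c "
from h import *
go([136,0,84])
pic('side','s32',(190,160,290,235),7.5)"
```

```text
t 24.63 jig [130.1  -4.  108.8] yawerr -0.0022 tilt [-0.005 -0.    -1.   ] F [ 0.86 -0.28  0.15] w 0.701 q6 1.76
turn [ 0.001  0.005 -0.002] shift mm [ 6.  -4.  24.8]
```

View pics/s32.png

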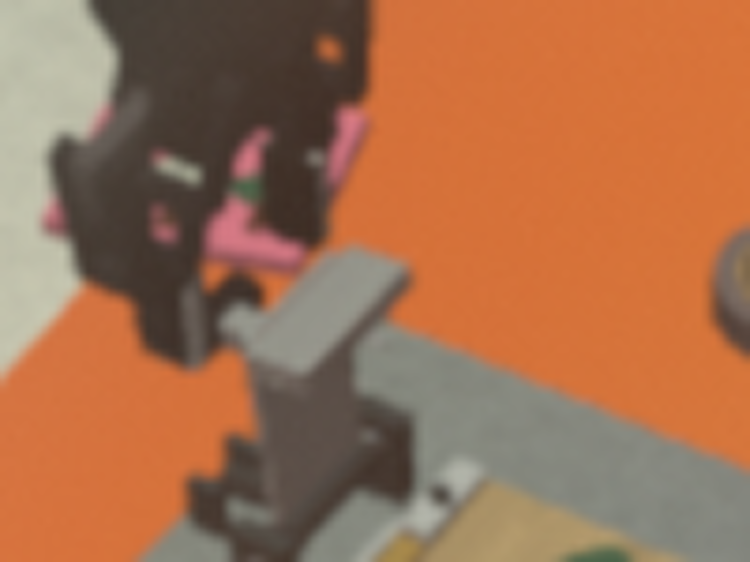

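>>> servo_tool:
  targets: "0 0.005 0 5 -3 8 60;0 0 0 2 0 8 60;0 0 0 0 0 6 60;0 0 0 0 0 0 60;0 0 0 0 0 0 60"

```text
time: 25.1
tool_pos: [0.6956, 0.1016, 0.0521]
tcp_rot: [-3.138, 0.13, -0.014]
wrist_force: [0.0, 0.3, 0.8]
width: 0.705
```

```bash

python3 -c "
from h import *
go([136,0,84])
pic('side','s33',(190,160,290,235),7.5)"
```

```text
t 25.10 jig [141.2  -0.6  90.1] yawerr -0.0028 tilt [ 0.009  0.    -1.   ] F [0.04 0.31 0.76] w 0.705 q6 1.76
turn [-0.001 -0.009 -0.003] shift mm [-5.2 -0.6  6. ]
```

View pics/s33.png

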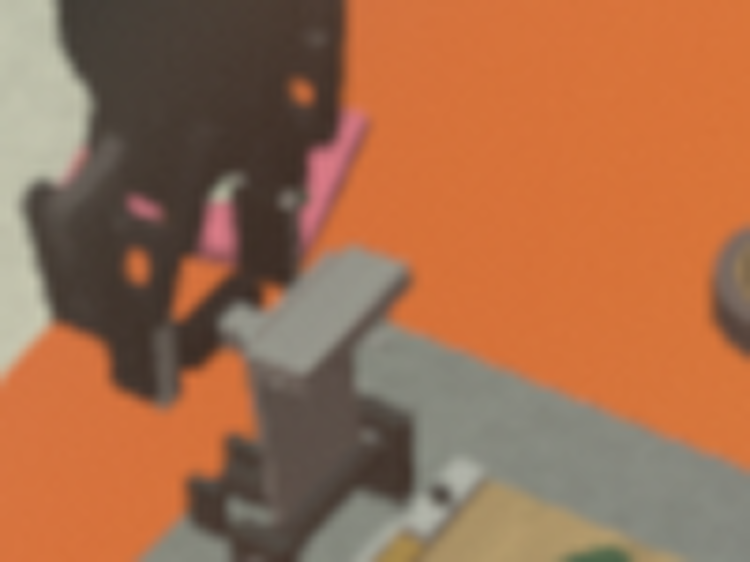

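>>> servo_tool:
  targets: "0 -0.005 0 -3 0 3 60;0 0 0 -1 0 2 60;0 0 0 0 0 0 60;0 0 0 0 0 0 60"

```text
time: 25.48
tool_pos: [0.6916, 0.1022, 0.0473]
tcp_rot: [-3.138, 0.13, -0.006]
wrist_force: [0.1, -0.0, 0.2]
width: 0.7
```

```bash

python3 -c "
from h import *
go([136,0,84])"
```

```text
t 25.48 jig [137.2  -0.3  85.3] yawerr -0.0026 tilt [ 0.004  0.001 -1.   ] F [ 0.12 -0.01  0.21] w 0.700 q6 1.76
turn [-0.001 -0.004 -0.003] shift mm [-1.2 -0.3  1.3]
```

Good. Close on the roller.

>>> servo_tool:
  targets: "0 -0.003 0 -1 0 1 50;0 0 0 0 0 0 40;0 0 0 0 0 0 30;0 0 0 0 0 0 30;0 0 0 0 0 0 30;0 0 0 0 0 0 30"
  newtons: 60

```text
time: 25.98
tool_pos: [0.6907, 0.1028, 0.0469]
tcp_rot: [-3.137, 0.13, -0.002]
wrist_force: [0.0, 0.4, -0.7]
width: 0.405
```

```bash

python3 -c "
from h import *
st()
pic('side','s34',(190,160,290,235),7.5)"
```

```text
t 25.98 jig [136.2   0.2  84.9] yawerr -0.0023 tilt [ 0.001  0.002 -1.   ] F [ 0.04  0.37 -0.67] w 0.405 q6 1.76
```

View pics/s34.png

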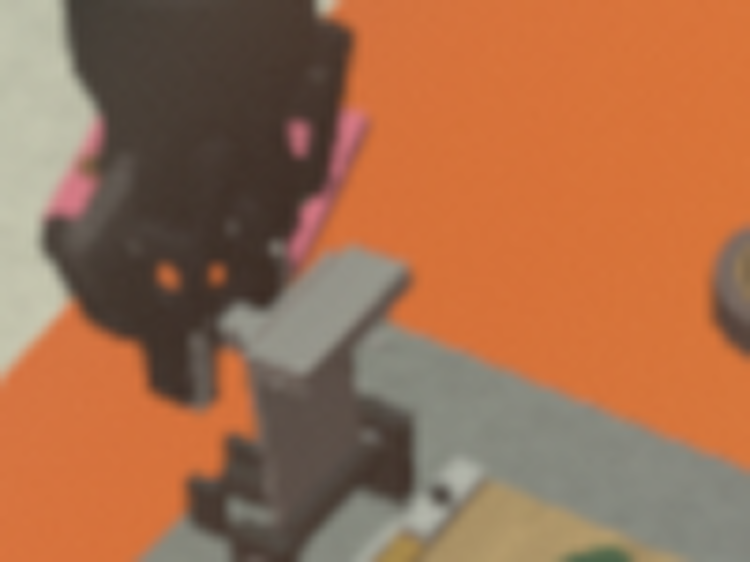

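```bash
cat >> h.py <<'E'
def low(seq):
    s=th2();r=R.from_rotvec(s['tcp_rot'])
    prev=w2j(s['tool_pos'])
    D=R.from_euler('z',JY)*R.from_rotvec([np.pi,0,0])
    print("turn",np.round((r.inv()*D).as_rotvec(),3))
    for t in seq:
        g=rol(t)+[.4,0,-19.2];d=g-prev;print(round(t,2),"tool",np.round([d[0],-d[1],-d[2]],1));prev=g
def th2():
    s=st();p=w2j(s['tool_pos'])-[.4,0,-19.2]-[97,0,45]
    print("theta %.3f r %.1f"%(np.arctan2(34,-62)-np.arctan2(p[2],p[0]),np.hypot(p[0],p[2])))
    return s
E
python3 -c "
from h import *
low(np.arange(1.55,.8,-.1))"
```

```text
t 26.03 jig [136.2   0.2  84.9] yawerr -0.0023 tilt [ 0.001  0.002 -1.   ] F [-0.48  0.58 -0.66] w 0.407 q6 1.76
theta 1.650 r 70.7
turn [-0.002 -0.001 -0.002]
1.55 tool [-6.1  0.2 -3.6]
1.45 tool [-6.4 -0.  -3. ]
1.35 tool [-6.7 -0.  -2.3]
1.25 tool [-6.9 -0.  -1.6]
1.15 tool [-7.  -0.  -0.9]
1.05 tool [-7.1 -0.  -0.2]
0.95 tool [-7.1 -0.   0.5]
0.85 tool [-7.  -0.   1.2]
```

>>> servo_tool:
  targets: "0 0 0 -6.1 0 -3.6 25;0 0 0 -6.4 0 -3 25;0 0 0 -6.7 0 -2.3 25;0 0 0 -6.9 0 -1.6 25"

```text
time: 26.37
tool_pos: [0.6731, 0.1043, 0.0554]
tcp_rot: [-3.136, 0.129, -0.032]
wrist_force: [7.9, 0.0, -8.6]
width: 0.406
```

```bash
python3 -c "
from h import *
low([1.2,1.1,1.0,.9,.8,.7])
pic('side','s35',(190,160,290,235),7.5)"
```

```text
t 26.37 jig [118.5   0.3  93.4] yawerr -0.0021 tilt [ 0.02   0.002 -1.   ] F [ 7.86  0.04 -8.58] w 0.406 q6 1.77
theta 1.372 r 70.8
turn [-0.003 -0.02  -0.002]
1.2 tool [-11.9   0.3  -2.6]
1.1 tool [-7.  -0.  -0.6]
1.0 tool [-7.1 -0.   0.1]
0.9 tool [-7.  -0.   0.8]
0.8 tool [-6.9 -0.   1.5]
0.7 tool [-6.7 -0.   2.2]
```

View pics/s35.png

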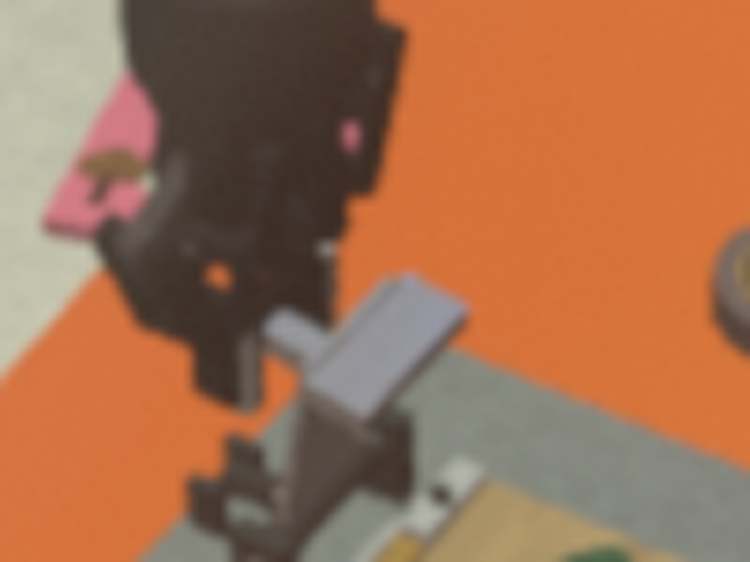

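Tracking well. Continue.

>>> servo_tool:
  targets: "0 -0.02 0 -8 0 -2 25;0 0 0 -7.5 0 -1 25;0 0 0 -7.5 0 0 25;0 0 0 -7.5 0 0.6 25"

```text
time: 26.75
tool_pos: [0.653, 0.1061, 0.0585]
tcp_rot: [-3.135, 0.128, -0.04]
wrist_force: [6.1, -0.3, -5.4]
width: 0.406
```

```bash
python3 -c "
from h import *
low([.9,.8,.7,.6,.5,.4])"
```

```text
t 26.75 jig [98.3  0.5 96.5] yawerr -0.0011 tilt [ 0.026  0.003 -1.   ] F [ 6.11 -0.34 -5.41] w 0.406 q6 1.78
theta 1.083 r 70.7
turn [-0.005 -0.025 -0.001]
0.9 tool [-12.8   0.5   1. ]
0.8 tool [-6.9 -0.   1.5]
0.7 tool [-6.7 -0.   2.2]
0.6 tool [-6.5 -0.   2.9]
0.5 tool [-6.1 -0.   3.5]
0.4 tool [-5.8 -0.   4.1]
```

>>> servo_tool:
  targets: "0 -0.02 0 -8 0 0.3 25;0 -0.01 0 -7.5 0 1 25;0 0 0 -7 0 1.7 25;0 0 0 -7 0 2.3 25"

```text
time: 27.08
tool_pos: [0.6357, 0.1076, 0.0569]
tcp_rot: [-3.133, 0.126, -0.037]
wrist_force: [5.9, -1.3, -0.5]
width: 0.405
```

```bash
python3 -c "
from h import *
low([.7,.6,.5,.4,.3,.2,.1])"
```

```text
t 27.08 jig [81.   0.6 94.9] yawerr 0.0001 tilt [ 0.024  0.005 -1.   ] F [ 5.88 -1.34 -0.49] w 0.405 q6 1.78
theta 0.836 r 71.0
turn [-0.007 -0.023  0.   ]
0.7 tool [-9.1  0.6  3.1]
0.6 tool [-6.5 -0.   2.9]
0.5 tool [-6.1 -0.   3.5]
0.4 tool [-5.8 -0.   4.1]
0.3 tool [-5.3 -0.   4.7]
0.2 tool [-4.8 -0.   5.2]
0.1 tool [-4.3 -0.   5.6]
```

>>> servo_tool:
  targets: "0 -0.02 0 -7 0 2.2 25;0 -0.01 0 -7 0 2.7 25;0 0 0 -6.5 0 3.2 25;0 0 0 -6 0 3.5 25"

```text
time: 27.42
tool_pos: [0.6178, 0.1092, 0.0508]
tcp_rot: [-3.131, 0.126, -0.019]
wrist_force: [1.5, -1.4, 4.3]
width: 0.405
```

```bash
python3 -c "
from h import *
low([.5,.4,.3,.2,.1,.08])
pic('side','s36',(190,160,310,250),6.5)"
```

```text
t 27.42 jig [63.1  0.8 88.8] yawerr -0.0001 tilt [ 0.012  0.008 -1.   ] F [ 1.48 -1.41  4.26] w 0.405 q6 1.78
theta 0.571 r 71.8
turn [-0.008 -0.012 -0.   ]
0.5 tool [-3.8  0.8  3.5]
0.4 tool [-5.8 -0.   4.1]
0.3 tool [-5.3 -0.   4.7]
0.2 tool [-4.8 -0.   5.2]
0.1 tool [-4.3 -0.   5.6]
0.08 tool [-0.8 -0.   1.2]
```

View pics/s36.png

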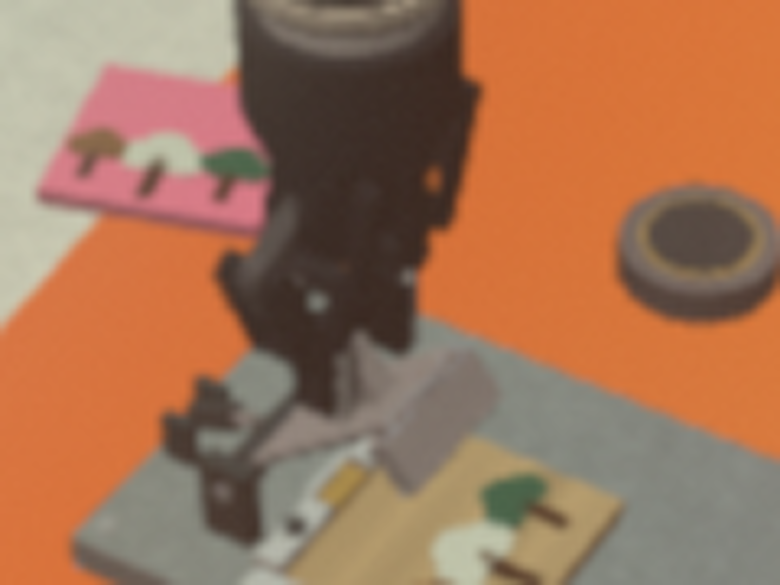

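>>> servo_tool:
  targets: "-0.004 -0.01 0 -5.5 0 4 25;0 0 0 -5.5 0 4.3 25;0 0 0 -5 0 4.7 25"

```text
time: 27.72
tool_pos: [0.5993, 0.1105, 0.0381]
tcp_rot: [-3.135, 0.126, 0.001]
wrist_force: [1.1, -1.2, 0.2]
width: 0.404
```

```bash
python3 -c "
from h import *
low([.3,.2,.14,.1,.08])"
```

```text
t 27.72 jig [44.5  0.5 76.1] yawerr -0.0000 tilt [-0.     0.004 -1.   ] F [ 1.08 -1.15  0.19] w 0.404 q6 1.79
theta 0.258 r 73.0
turn [-0.004  0.001 -0.   ]
0.3 tool [ 3.7  0.5 -0.5]
0.2 tool [-4.8 -0.   5.2]
0.14 tool [-2.6 -0.   3.3]
0.1 tool [-1.6 -0.   2.3]
0.08 tool [-0.8 -0.   1.2]
```

>>> servo_tool:
  targets: "0 0 0 -2.2 0 3 25;0 0 0 -1.8 0 2.4 25"

```text
time: 27.88
tool_pos: [0.5916, 0.1111, 0.0302]
tcp_rot: [-3.135, 0.126, 0.009]
wrist_force: [2.1, -0.0, -0.5]
width: 0.403
```

>>> servo_tool:
  targets: "0 0 0 -1 0 1.3 25"

```text
time: 27.97
tool_pos: [0.5893, 0.1112, 0.0275]
tcp_rot: [-3.136, 0.125, 0.011]
wrist_force: [2.4, 0.4, -2.3]
width: 0.4
```

```bash
python3 -c "
from h import *
low([.1,.08])
pic('side','s37',(210,190,310,265),7.5)"
```

```text
t 27.97 jig [34.5  0.5 65.5] yawerr 0.0004 tilt [-0.007  0.004 -1.   ] F [ 2.35  0.39 -2.34] w 0.400 q6 1.79
theta 0.061 r 74.4
turn [-0.003  0.007  0.   ]
0.1 tool [ 4.6  0.5 -0.3]
0.08 tool [-0.8 -0.   1.2]
```

View pics/s37.png

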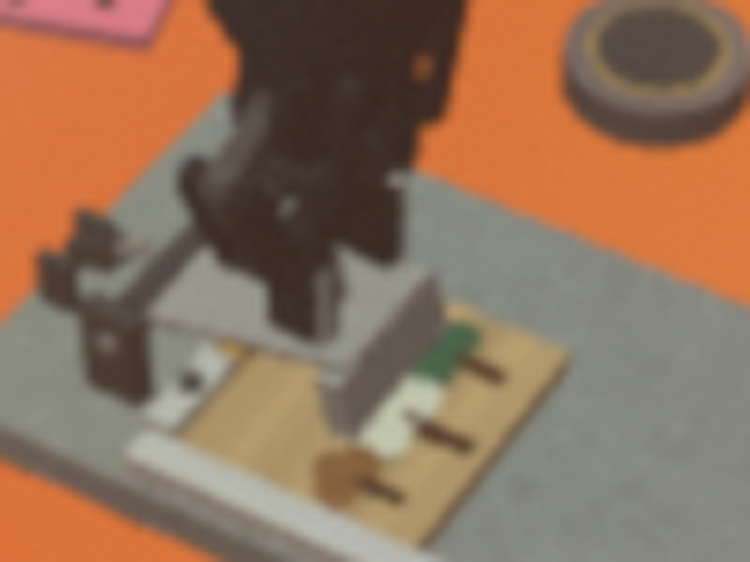

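>>> servo_tool:
  targets: "0 0.004 0 0.3 0 1.2 25"

```text
time: 28.1
tool_pos: [0.5881, 0.1113, 0.0255]
tcp_rot: [-3.136, 0.125, 0.01]
wrist_force: [-1.9, 0.8, 2.6]
width: 0.404
```

>>> servo_tool:
  targets: "0 0 0 0.2 0 1.2 25"

```text
time: 28.18
tool_pos: [0.5868, 0.1114, 0.0236]
tcp_rot: [-3.136, 0.125, 0.014]
wrist_force: [-2.5, 1.3, 2.6]
width: 0.403
```

>>> servo_tool:
  targets: "0 0 0 0 0 1.2 25"

```text
time: 28.27
tool_pos: [0.5858, 0.1115, 0.0221]
tcp_rot: [-3.136, 0.125, 0.017]
wrist_force: [-1.1, 1.6, -0.4]
width: 0.402
```

```bash
python3 -c "
from h import *
low([.08])
pic('side','s38',(210,190,310,265),7.5)"
```

```text
t 28.27 jig [31.   0.5 60.1] yawerr 0.0004 tilt [-0.011  0.003 -1.   ] F [-1.13  1.57 -0.44] w 0.402 q6 1.79
theta -0.026 r 74.7
turn [-0.002  0.011  0.   ]
0.08 tool [ 7.4  0.5 -4.6]
```

View pics/s38.png

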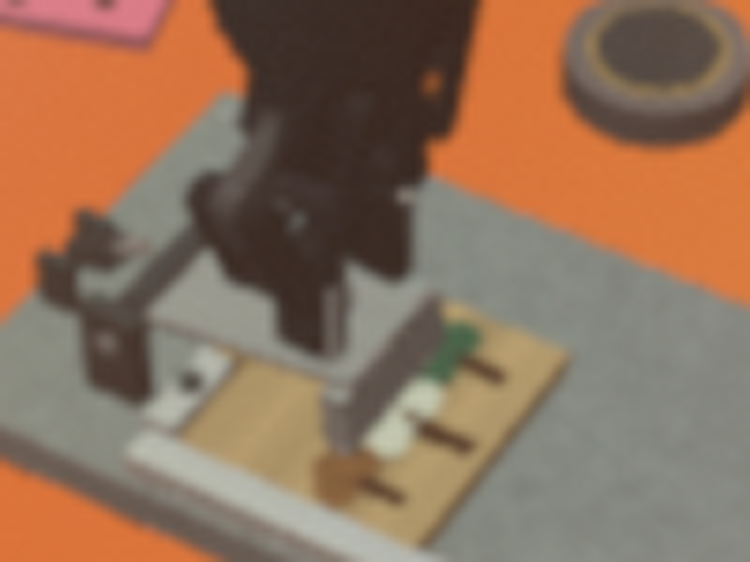

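```bash
python3 -c "
from h import *
S=pickle.load(open('s38.pkl','rb'))
for th in (0,.05,.08,.12):
  out=[]
  for x,z in((-84,-25+th*0),(-76,-25)):
    pass
  # jaw tip bottom outer corner: at th=0 jig (17-?, 30, 20)
  a=-th; v=np.array([-80,-25]); c,s=np.cos(th),np.sin(th)
  w=np.array([c*v[0]+s*v[1],-s*v[0]+c*v[1]])
  P=[97+w[0],30,45+w[1]]
  print(th,np.round(P,1),(proj(S,j2w(np.array(P)+[0,0,38]))+[0,2]-[210,190])*7.5)
"
```

```text
0 [17. 30. 20.] [[339.80467523 478.56233851]]
0.05 [15.9 30.  24. ] [[342.63966848 471.50083671]]
0.08 [15.3 30.  26.5] [[344.08799214 467.07560272]]
0.12 [14.6 30.  29.8] [[345.71953815 460.96271965]]
```

>>> servo_tool:
  targets: "0 0.006 0 0.3 0 1 25"

```text
time: 28.4
tool_pos: [0.5853, 0.1115, 0.0206]
tcp_rot: [-3.136, 0.125, 0.011]
wrist_force: [-4.1, 0.6, 4.3]
width: 0.402
```

>>> servo_tool:
  targets: "0 0 0 0.3 0 1 25"

```text
time: 28.48
tool_pos: [0.5846, 0.1116, 0.0193]
tcp_rot: [-3.137, 0.125, 0.013]
wrist_force: [-6.6, 0.5, 4.4]
width: 0.406
```

>>> servo_tool:
  targets: "0 0 0 0.3 0 1 25"

```text
time: 28.57
tool_pos: [0.5843, 0.1116, 0.0189]
tcp_rot: [-3.137, 0.125, 0.015]
wrist_force: [-8.2, -0.7, 13.3]
width: 0.405
```

```bash
python3 -c "
from h import *
low([.08])
pic('side','s39',(210,190,310,265),7.5)"
```

```text
t 28.57 jig [29.5  0.5 56.9] yawerr 0.0009 tilt [-0.009  0.003 -1.   ] F [-8.18 -0.71 13.33] w 0.405 q6 1.79
theta -0.072 r 74.7
turn [-0.002  0.01   0.001]
0.08 tool [ 8.8  0.5 -7.7]
```

View pics/s39.png

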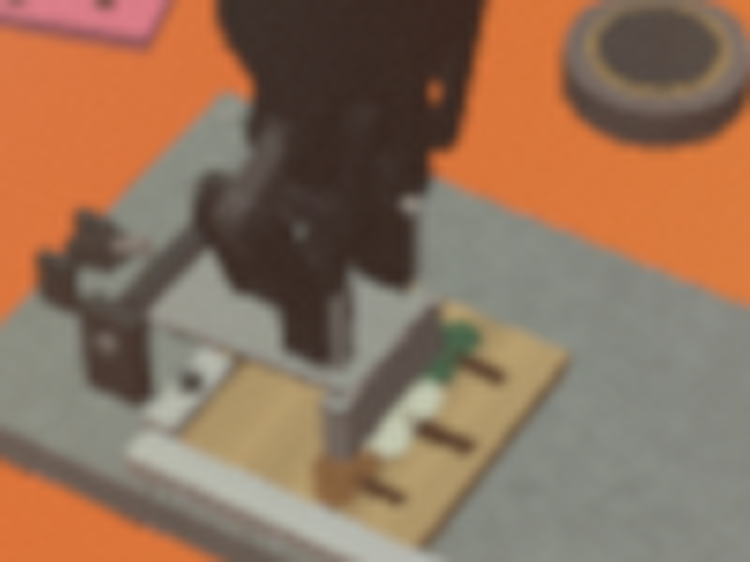

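>>> servo_tool:
  targets: "0 0 0 0 0 0 25;0 0 0 0 0 0 25"

```text
time: 28.78
tool_pos: [0.5847, 0.1116, 0.0195]
tcp_rot: [-3.137, 0.124, 0.014]
wrist_force: [-2.5, -0.1, 2.0]
width: 0.405
```

```bash
python3 -c "
from h import *
st()"
```

```text
t 28.78 jig [29.8  0.5 57.5] yawerr 0.0012 tilt [-0.009  0.003 -1.   ] F [-2.5  -0.06  1.96] w 0.405 q6 1.79
```

>>> servo_tool:
  targets: "0 0 0 0 0 0 40;0 0 0 0 0 0 50;0 0 0 0 0 0 60;0 0 0 0 0 0 60;0 0 0 0 0 0 60"
  newtons: 20

```text
time: 29.2
tool_pos: [0.5865, 0.1111, 0.019]
tcp_rot: [-3.137, 0.125, 0.009]
wrist_force: [-0.2, -0.1, 0.2]
width: 0.702
```

```bash
python3 -c "
from h import *
st()
pic('side','s40',(210,190,310,265),7.5)"
```

```text
t 29.20 jig [31.7  0.1 57. ] yawerr 0.0004 tilt [-0.006  0.002 -1.   ] F [-0.16 -0.06  0.18] w 0.702 q6 1.79
```

View pics/s40.png

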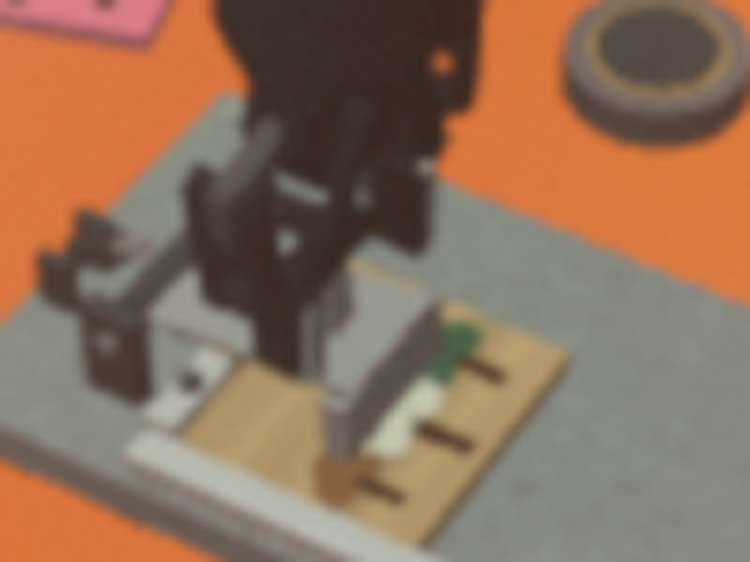

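Clip did not drop on release: jaw still at (342,458), on the tile. Retreat upward and away.

>>> servo_tool:
  targets: "0 0 0 0 0 -8 60;0 0 0 0 0 -20 60;0 0 0 0 0 -40 60;0 0 0 0 0 -40 60;0 0 0 0 30 -20 60;0 0 0 -20 40 0 60;0 0 0 -40 40 0 60;0 0 0 -40 40 0 60"

```text
time: 29.92
tool_pos: [0.4972, -0.0146, 0.1555]
tcp_rot: [-3.138, 0.111, -0.002]
wrist_force: [-0.3, -1.4, 0.9]
width: 0.704
```

>>> servo_tool:
  targets: "0 0 0 -20 40 0 60;0 0 0 0 30 0 60;0 0 0 0 0 0 60;0 0 0 0 0 0 60"

```text
time: 30.25
tool_pos: [0.4672, -0.0862, 0.159]
tcp_rot: [3.137, -0.119, 0.007]
wrist_force: [-0.3, -0.1, -0.1]
width: 0.705
```

```bash
python3 -c "
from h import *
st()
pic('side','s41',(210,190,310,265),7.5)
pic('top','t41',(195,115,315,275),3.7)
pic('top','t42')"
```

```text
t 30.25 jig [ -71.4 -206.1  197. ] yawerr 0.0046 tilt [ 0.005 -0.002 -1.   ] F [-0.25 -0.08 -0.08] w 0.705 q6 1.41
```

View pics/s41.png

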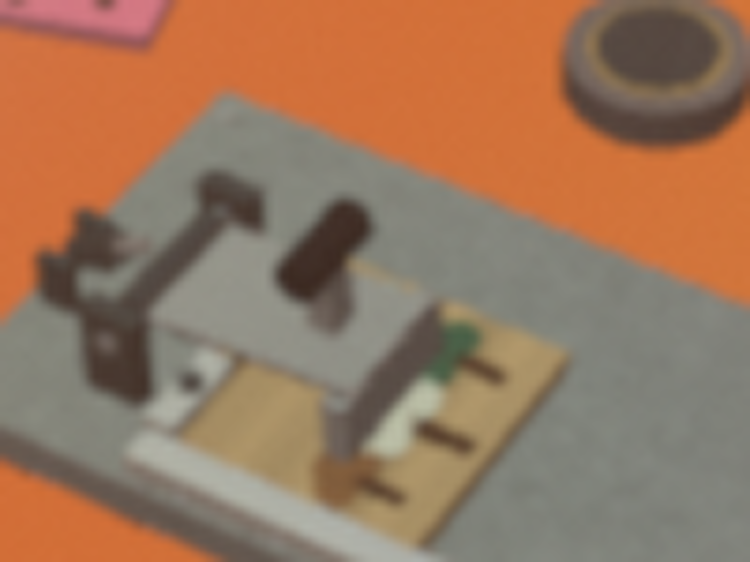

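View pics/t41.png

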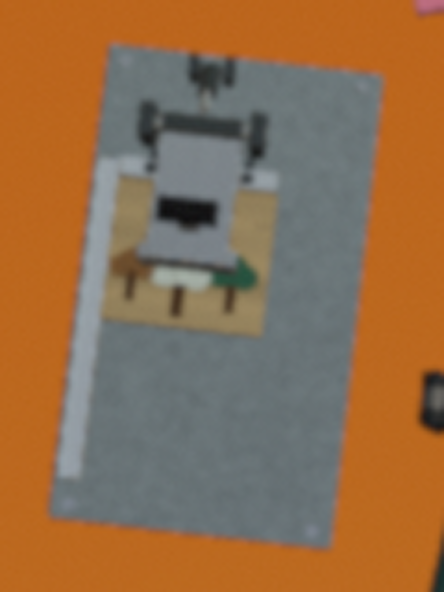

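View pics/t42.png

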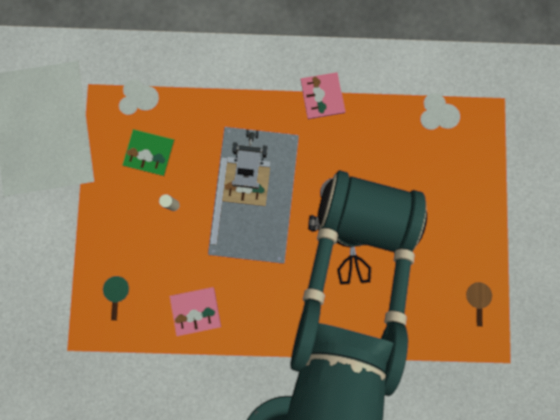

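```bash
python3 -c "
from h import *
for a,b,box in(('s30','s41',(262,228,292,266)),('t30','t41',(222,192,272,210))):
  A,B=[cv2.cvtColor(pickle.load(open(n+'.pkl','rb'))['image'],7).astype(np.float32)[box[1]:box[3],box[0]:box[2]] for n in(a,b)]
  print(cv2.phaseCorrelate(A,B),np.abs(A-B).mean(),np.abs(A-B).max())
"
```

```text
((0.07709415678877463, 0.17338579494051487), 0.6989939443270365) 4.133333 103.0
((-0.23487813485808218, 0.020037014134690168), 1.034160710175832) 3.6233332 23.0
```

```bash
python3 -c "
from h import *
S=pickle.load(open('s30.pkl','rb'))
# feeler/edges: sample tile trailing edge along lines parallel to jig x at z=26 in both cams
for names in(('s30','s31','s41'),('t30','t41')):
  for n in names:
    c=pickle.load(open(n+'.pkl','rb'));im=cv2.cvtColor(c['image'],cv2.COLOR_RGB2LAB)[...,2].astype(np.float32)
    res=[]
    for y in range(-42,45,6):
      xs=np.arange(-40,-8,.25);P=np.array([j2w([x,y,26+38]) for x in xs]);uv=proj(c,P).astype(np.float32)
      if n[0]=='s': uv[:,1]+=2
      v=cv2.remap(im,uv[:,:1],uv[:,1:],cv2.INTER_CUBIC)[:,0]
      th=(v[:12].mean()+v[-12:].mean())/2;k=np.argmax(v>th);res.append(xs[k])
    print(n,np.round(res,1).tolist(),np.median(res))
"
```

```text
s30 [-21.5, -21.5, -22.0, -21.2, -22.0, -21.8, -21.8, -23.0, -21.8, -21.8, -21.5, -22.0, -21.8, -22.0, -21.8] -21.75
s31 [-21.5, -21.5, -21.8, -21.5, -22.0, -21.2, -21.5, -22.8, -21.8, -21.8, -21.5, -21.8, -21.8, -22.0, -21.2] -21.75
s41 [-21.5, -22.0, -22.0, -21.8, -21.5, -21.5, -22.0, -22.8, -22.0, -21.8, -21.8, -22.0, -21.5, -22.0, -21.5] -21.75
t30 [-24.2, -24.2, -24.8, -24.5, -24.2, -24.5, -24.0, -24.5, -24.8, -24.2, -24.0, -24.0, -24.5, -24.5, -24.0] -24.25
t41 [-24.2, -24.5, -25.2, -24.5, -24.2, -24.5, -24.5, -24.5, -24.8, -24.0, -24.2, -24.2, -24.8, -24.2, -24.0] -24.5
```

```bash
python3 -c "
from workcell import finish_job
print(finish_job())"
```

```text
the job is handed in; nothing more can be done
None
```

The tile is loaded and clipped in the jig, and the job was handed in at about 30 s of the 72 s.

**What I did:** I pinched the clip's roller and swung the clip up until it stayed up by itself. I pushed the tile flat against the rail, then slid it along the rail in steps that shrank to 1 mm near the stop. It met the stop at about 5 N, and a second push of about 6 N towards the rail found no gap. I then took the roller again, lowered the clip under control until the jaw rested on the tile, opened the gripper and backed away.

**Last checks:**
- **Tile:** the trailing edge is square to the jig. It moved less than about 0.3 mm between homing and the final pictures, which is within measurement noise. The feeler looked flush before the clip hid it.
- **Clip:** the jaw did not move when the gripper let go.
- **Bystanders:** the glue stick and tape look unmoved. The scissors were partly hidden behind the arm in the last picture, but nothing touched them.

**What disagreed or went wrong:**
- **Tool height:** the reported height was about 38 mm lower than where the fingertips really were. I found this by touching the bed and corrected for it.
- **Side camera:** it was off by about 2 px vertically compared with the top camera. After correction, the two still disagree on the trailing edge by about 2.5 mm, so home rests on touch and the feeler rather than on measured position.
- **Bed touch:** one touch of the fingertips on the bare bed peaked at about 42 N at the wrist. It was the fingertips rather than the gripper's body, and it happened before the tile's slide to the stop. I can't tell whether the 40 N limit counts it.
- **Clip contact:** as the clip came down onto the tile, the force rose briefly to about 13 N before I relaxed and released it.

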